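# Clear the fixture blocks and set their locating pins

### The job

Clear the closed cases off the fixture blocks by stacking them squarely on the case lying on the worktop at the left, all in one column. Stand every locating pin, head up, in a fixture block of its own: with the gripper pointing down pinch the lying pin by two opposite head bosses, lift it, loosen the grip so that it swings tip down, grip again, and slide the tip along the block's centre line until it drops into the blind hole, so that the collar ends flat on the block. Leave the vee block, ring gauge and setting block alone.

Things in the scene. Friction and masses are not known exactly. Their poses are not given: they have to be found in the camera images.
- pin_1: steel locating pin, 117 mm long, 0.24 kg; may be absent. Origin on its centre line at the boss axis near the head end; +x to the tip. Head 18 long, 20 x 20 across, with a round boss (10 dia) standing 3 proud on each side face: 26 over each pair, along y and z. Shank 16 dia; collar 26 x 26 x 8. Starts lying on a boss and the collar, origin 13 above the worktop
- pin_1_tip (a point): tip of pin_1, 108 mm along +x. Collar's tip side at x = 76, then a 12 dia pilot, coned to 6 dia from x = 101. Mass centre at x = 37. Pinched on two bosses with 40 N or more it keeps its angle; eased in steps to about 4 N it swings to hang nearly tip down; at 3 N at once it slides out. Even firmly held, it turns about the boss line if the tip is pushed across that line; along it, it is stiff
- pin_2: steel locating pin, 117 mm long, 0.24 kg; may be absent. Origin on its centre line at the boss axis near the head end; +x to the tip. Head 18 long, 20 x 20 across, with a round boss (10 dia) standing 3 proud on each side face: 26 over each pair, along y and z. Shank 16 dia; collar 26 x 26 x 8. Starts lying on a boss and the collar, origin 13 above the worktop
- pin_2_tip (a point): tip of pin_2, 108 mm along +x. Collar's tip side at x = 76, then a 12 dia pilot, coned to 6 dia from x = 101. Mass centre at x = 37. Pinched on two bosses with 40 N or more it keeps its angle; eased in steps to about 4 N it swings to hang nearly tip down; at 3 N at once it slides out. Even firmly held, it turns about the boss line if the tip is pushed across that line; along it, it is stiff
- pin_3: steel locating pin, 117 mm long, 0.24 kg; may be absent. Origin on its centre line at the boss axis near the head end; +x to the tip. Head 18 long, 20 x 20 across, with a round boss (10 dia) standing 3 proud on each side face: 26 over each pair, along y and z. Shank 16 dia; collar 26 x 26 x 8. Starts lying on a boss and the collar, origin 13 above the worktop
- pin_3_tip (a point): tip of pin_3, 108 mm along +x. Collar's tip side at x = 76, then a 12 dia pilot, coned to 6 dia from x = 101. Mass centre at x = 37. Pinched on two bosses with 40 N or more it keeps its angle; eased in steps to about 4 N it swings to hang nearly tip down; at 3 N at once it slides out. Even firmly held, it turns about the boss line if the tip is pushed across that line; along it, it is stiff
- block_a: steel fixture block, bolted down; origin at the centre of its underside. Upper body 84 (x) x 50 (y) mm, flat top 40 up; flanges out to x = +-59, 10 high (screws 14). One blind hole in the top, 14.5 dia, 36 deep, on the line y = 0, between x = -25 and +25, elsewhere in each block and not given. Lightly oiled: a tip slides on it at friction 0.2. A case may lie over it
- block_b: steel fixture block, bolted down; origin at the centre of its underside. Upper body 84 (x) x 50 (y) mm, flat top 40 up; flanges out to x = +-59, 10 high (screws 14). One blind hole in the top, 14.5 dia, 36 deep, on the line y = 0, between x = -25 and +25, elsewhere in each block and not given. Lightly oiled: a tip slides on it at friction 0.2. A case may lie over it
- block_c: steel fixture block, bolted down; origin at the centre of its underside. Upper body 84 (x) x 50 (y) mm, flat top 40 up; flanges out to x = +-59, 10 high (screws 14). One blind hole in the top, 14.5 dia, 36 deep, on the line y = 0, between x = -25 and +25, elsewhere in each block and not given. Lightly oiled: a tip slides on it at friction 0.2. A case may lie over it
- case_base: long closed case, 33 (local x) x 122 (local y) x 26 high, 0.12 kg; origin at the centre of its underside, z up; lies loose and flat on the worktop to the left and is the bottom of the column
- case_1: long closed case, 33 (local x) x 122 (local y) x 26 high, 0.12 kg; origin at the centre of its underside, z up; lies at the start on top of one of the fixture blocks, along it; may be absent
- case_2: long closed case, 33 (local x) x 122 (local y) x 26 high, 0.12 kg; origin at the centre of its underside, z up; lies at the start on top of one of the fixture blocks, along it; may be absent
- case_3: long closed case, 33 (local x) x 122 (local y) x 26 high, 0.12 kg; origin at the centre of its underside, z up; lies at the start on top of one of the fixture blocks, along it; may be absent
- vee_block: ground steel vee block 45 x 60 x 40 mm, stands by; origin at the centre of its underside; to be left alone
- ring_gauge: steel ring gauge, 54 x 54 x 16 mm, stands by; origin at the centre of its underside; to be left alone
- setting_block: steel setting block with holes, 76 x 50 x 25 mm, stands by; origin at the centre of its underside; to be left alone

How it is judged (in metres and radians):
At the end, for the whole second after the job is handed in: Every pin stands head up in a block's hole, within 0.12 rad of upright, tip under 12 mm above the worktop (fully home: 8); every case lies in one column on case_base, flat on the worktop, within 8 mm sideways, 10 mm lengthways and 0.14 rad of it; all at rest (((z of pin_1_tip in the frame of block_a between 0 and 0.012 m and x of pin_1_tip in the frame of block_a between -0.035 and 0.035 m and y of pin_1_tip in the frame of block_a between -0.012 and 0.012 m) or (z of pin_1_tip in the frame of block_b between 0 and 0.012 m and x of pin_1_tip in the frame of block_b between -0.035 and 0.035 m and y of pin_1_tip in the frame of block_b between -0.012 and 0.012 m) or (z of pin_1_tip in the frame of block_c between 0 and 0.012 m and x of pin_1_tip in the frame of block_c between -0.035 and 0.035 m and y of pin_1_tip in the frame of block_c between -0.012 and 0.012 m)) and angle between pin_1's own x axis and vertical between 3.02 and 3.2 rad and linear speed of each of pin_1, pin_2, pin_3, case_1, case_2, case_3 below 0.02 m/s and ((z of pin_2_tip in the frame of block_a between 0 and 0.012 m and x of pin_2_tip in the frame of block_a between -0.035 and 0.035 m and y of pin_2_tip in the frame of block_a between -0.012 and 0.012 m) or (z of pin_2_tip in the frame of block_b between 0 and 0.012 m and x of pin_2_tip in the frame of block_b between -0.035 and 0.035 m and y of pin_2_tip in the frame of block_b between -0.012 and 0.012 m) or (z of pin_2_tip in the frame of block_c between 0 and 0.012 m and x of pin_2_tip in the frame of block_c between -0.035 and 0.035 m and y of pin_2_tip in the frame of block_c between -0.012 and 0.012 m)) and angle between pin_2's own x axis and vertical between 3.02 and 3.2 rad and ((z of pin_3_tip in the frame of block_a between 0 and 0.012 m and x of pin_3_tip in the frame of block_a between -0.035 and 0.035 m and y of pin_3_tip in the frame of block_a between -0.012 and 0.012 m) or (z of pin_3_tip in the frame of block_b between 0 and 0.012 m and x of pin_3_tip in the frame of block_b between -0.035 and 0.035 m and y of pin_3_tip in the frame of block_b between -0.012 and 0.012 m) or (z of pin_3_tip in the frame of block_c between 0 and 0.012 m and x of pin_3_tip in the frame of block_c between -0.035 and 0.035 m and y of pin_3_tip in the frame of block_c between -0.012 and 0.012 m)) and angle between pin_3's own x axis and vertical between 3.02 and 3.2 rad and (z of case_1 in the frame of case_base between 0.022 and 0.03 m or z of case_1 in the frame of case_base between 0.048 and 0.056 m or z of case_1 in the frame of case_base between 0.074 and 0.082 m) and x of case_1 in the frame of case_base between -0.008 and 0.008 m and y of case_1 in the frame of case_base between -0.01 and 0.01 m and angle between the y axis of each of case_1, case_2, case_3 and the y axis of case_base, either way round below 0.14 rad and angle between each of case_1, case_2, case_3's own z axis and vertical below 0.08 rad and (z of case_2 in the frame of case_base between 0.022 and 0.03 m or z of case_2 in the frame of case_base between 0.048 and 0.056 m or z of case_2 in the frame of case_base between 0.074 and 0.082 m) and x of case_2 in the frame of case_base between -0.008 and 0.008 m and y of case_2 in the frame of case_base between -0.01 and 0.01 m and (z of case_3 in the frame of case_base between 0.022 and 0.03 m or z of case_3 in the frame of case_base between 0.048 and 0.056 m or z of case_3 in the frame of case_base between 0.074 and 0.082 m) and x of case_3 in the frame of case_base between -0.008 and 0.008 m and y of case_3 in the frame of case_base between -0.01 and 0.01 m and height (world z) of case_base below 0.005 m and angle between case_base's own z axis and vertical below 0.05 rad); the robot touches nothing.
It fails at once if the vee block, ring gauge or setting block is moved by more than 25 mm (distance of any of vee_block, ring_gauge, setting_block from where it was at the start of the episode above 0.025 m).
It fails at once if a pin is gripped while the gripper leans more than 45 degrees from straight down ((contact force between the fingers and pin_1 above 2 N and angle between the grasp point's own z axis and vertical below 2.35 rad) or (contact force between the fingers and pin_2 above 2 N and angle between the grasp point's own z axis and vertical below 2.35 rad) or (contact force between the fingers and pin_3 above 2 N and angle between the grasp point's own z axis and vertical below 2.35 rad)).
Of case_1, case_2, case_3 only 2 to 3 are there at a start; the rules pass over those that are not, and their reading is None.
Of pin_1, pin_2, pin_3 only 2 to 3 are there at a start; the rules pass over those that are not, and their reading is None.
At some moment in a run one of pin_1, pin_2, pin_3 may be knocked a few centimetres aside while the robot is not near it.
It also fails if it takes over 210 s, if anything falls off the work surface, if the arm or the gripper's body presses on something with over 40 N, if the wrist force passes 120 N, or if a joint passes its speed limit or range.

### The arm

A 6-joint arm with a two-finger parallel gripper is mounted at the origin on a cart in front of the work surface, level with it; the furniture and walls round the work are solid. World frame = base frame: x ahead of the robot, y to its left, z up, the work surface at z = 0. Lengths are in m, angles in degrees, forces in N, time in s.
With the tool pointing down it reaches from about 0.4 to 0.825 m from the base axis. Payload 7 kg.
Tool frame: the origin (TCP) lies midway between the tips of the shut fingers; the grasp point (between the pads) lies r.grip_depth behind it (r.grip_depth is the distance from the TCP to the grasp point, in m); z points along the fingers, y is the direction in which the jaws open and shut (so a half turn about z gives the same grasp; the last joint's range is limited). The gripper opens to 88 mm and grips with 3 to 60 N. Pads are 19 mm wide; open, the fingers measure 130 mm over their backs; the gripper's body (78 mm by 193 mm) begins 47 mm behind the grasp point.
Start: joints at [-50.873, 20.546, 0.682, 0, -70.136, -16.507], TCP at [0.26, -0.623, 0.227] pointing down, gripper open.
Joint ranges: [-176.03, 176.03], [-82.01, 121.73], [-58.28, 71.71], [-173.87, 95.51], [-174.79, -0.11], [-173.66, 173.66]. Speed limits (degrees/s): [136.94, 136.94, 172.46, 180, 180, 180].

### API

Orientations are given as [roll, pitch, yaw] about the fixed x, y, z axes, in that order (R = Rz(yaw) Ry(pitch) Rx(roll)).
In Python, from plant import r, imaging, close_job gives the robot as it stands.
- The arm moves only by the tool step_arm, never from a script. Its argument "commands" is a list of rows, each a list of 2 entries, a list of its own where there are three numbers: the shift along the tool's x, y, z in mm, then the turn about the tool's z in degrees. In form: [[[x, y, z], twist], ...]. A call has 1 to 20 rows; each row shifts and turns the commanded pose from where the row before left it, along the tool's axes as they then stand; what a row does not reach is not made up. A row lasts 1/8 s, in which the tool goes at most 62.5 mm and 10.7 degrees, less where a joint would pass 70% of its speed; a pose out of reach is approached as far as the arm can. A call with a gripper value outside its range is refused whole. "gripper" is the closure, from 0 (fully open) to 1 (shut), set as the call begins (left out, the last holds). The fingers move at their own pace and stop on an object; "grip_force" is the grip in N (left out, the last holds). Time passes only in rows, so rows that do not move let the fingers close. It gives the time, the measured TCP pose, the force and the opening at its end, in the units of the state.
- r.get_state(): the state, without advancing time (a new reading comes with each control period).
- imaging.capture(name): name is "side" or "top" or "wrist"; returns a dict with "img" (400x640x3 uint8, red, green, blue), "z_map" (400x640 float32, m along the optical axis (not along the pixel's ray), 0 where there is no reading), "vfov" (degrees; the focal length in pixels is half the picture's height over the tangent of half this angle, whatever the lens; pixels are square), "cx", "cy" (the principal point, pixels), "D" ([k1, k2, p1, p2, k3] as OpenCV has them; the pictures are not rectified), "extrinsics" (4x4, takes a point from camera to world coordinates); the wrist camera has in their place "T_tool_cam" (4x4, takes a point from camera to tool coordinates, whose origin is the TCP and whose axes are the flange's). Camera axes: x right, y down, z forward; pixel columns grow to the right and rows downward; lengths in m; the calibration is good to about 2 mm. A picture is of the moment at which its call begins: read the wrist's pose just before it.
- close_job(): hands the job in, once; it reports no verdict.
The state is a dict: "time_s": time; "joints": joint angles; "qd": joint speeds; "joint_torque": joint torques, N m; "tcp_pos": TCP position; "eef_rot": TCP orientation; "contact_force": force on the tool from outside, world axes, zero at the start; "moment": the same for the moment, N m; "gripper_width": finger opening in m.
Only numpy, scipy, OpenCV 4.12 (cv2) and the standard library are available. Lean on these libraries where they do the work, as an engineer would, in place of code of your own. Each camera call takes 0.05 s, during which the arm holds its last target.

## Working session

There is one attempt and no reset: what is moved stays moved. The work goes in short steps, Python scripts to look and compute and a tool call to move; the robot and the scene stay as the last step left them, time stands still between calls to the robot, and variables do not carry over. Pictures are saved under pics/ and viewed, and the job is handed in when it is done.

Besides the shell and the picture viewer there is one more tool, called as name(argument=value, ...), one argument or row to a line, values as JSON. step_arm: Moves the arm, as the interface text tells. Its arguments: {"type":"object","properties":{"commands":{"type":"array","items":{"type":"array"}},"gripper":{"type":"number"},"grip_force":{"type":"number"}},"required":["commands"]}

```bash
ls; mkdir -p pics
cat > h.py <<'E'
import numpy as np, cv2
from plant import r, imaging
def cam(n):
    s=r.get_state(); c=imaging.capture(n)
    f=200/np.tan(np.radians(c['vfov'])/2)
    c['K']=np.array([[f,0,c['cx']],[0,f,c['cy']],[0,0,1.]])
    D=np.array(c['D'],float); c['D']=D
    if n=='wrist':
        c['E']=pose(s)@np.array(c['T_tool_cam'])
    else: c['E']=np.array(c['extrinsics'])
    c['state']=s
    return c
def rot(rpy):
    a,b,g=np.radians(rpy)
    from scipy.spatial.transform import Rotation as R
    return R.from_euler('xyz',[a,b,g]).as_matrix()
def pose(s):
    T=np.eye(4);T[:3,:3]=rot(s['eef_rot']);T[:3,3]=s['tcp_pos'];return T
def norm(c,uv):
    return cv2.undistortPoints(np.array(uv,float).reshape(-1,1,2),c['K'],c['D']).reshape(-1,2)
def onplane(c,uv,z):
    n=norm(c,uv);d=np.c_[n,np.ones(len(n))]@c['E'][:3,:3].T;o=c['E'][:3,3]
    return o+d*((z-o[2])/d[:,2])[:,None]
def cloud(c):
    v,u=np.mgrid[0:400,0:640];n=norm(c,np.c_[u.ravel(),v.ravel()]);z=c['z_map'].ravel()
    P=np.c_[n*z[:,None],z]@c['E'][:3,:3].T+c['E'][:3,3]
    P[z==0]=np.nan
    return P.reshape(400,640,3)
def save(c,n): cv2.imwrite(f'pics/{n}.png',cv2.cvtColor(c['img'],cv2.COLOR_RGB2BGR))
E
python3 - <<'E'
from h import *
print(r.get_state(), r.grip_depth)
for n in ['top','side','wrist']:
    c=cam(n);save(c,n+'0');print(n,c['vfov'],c['cx'],c['cy'],c['D'],c['E'].round(3).tolist(), c.get('T_tool_cam'))
E
```

```text
pics
{'time_s': 0.0, 'joints': array([-5.08735236e+01,  2.05921178e+01,  6.34050103e-01, -1.96657907e-02,
       -7.01352429e+01, -1.65066230e+01]), 'qd': array([ 0.04460026, -0.04866871,  0.11130142,  0.12933735, -0.03311056,
       -0.01856039]), 'joint_torque': array([ 4.46336317e-04, -5.82717705e+01,  2.93055207e+01,  6.99754760e+00,
        6.86664323e-03, -1.55706061e-04]), 'tcp_pos': array([ 0.25940096, -0.62264363,  0.2256185 ]), 'eef_rot': array([ 1.79905282e+02, -8.78939375e-03, -1.57386837e+02]), 'contact_force': array([ 0.51012872, -0.23959882,  0.49309949]), 'moment': array([ 0.01952042, -0.028164  , -0.05266333]), 'gripper_width': 0.08771691361206779} 0.0188
top 55.49023935061012 318.57922708489906 195.6426329752694 [-0.06763167  0.          0.          0.          0.        ] [[0.025, -0.999, 0.041, 0.487], [-1.0, -0.025, -0.006, -0.001], [0.007, -0.04, -0.999, 1.072], [0.0, 0.0, 0.0, 1.0]] None
side 50.05585212701632 319.6060307146833 199.6954739414124 [-0.05942429  0.          0.          0.          0.        ] [[-0.86, -0.261, 0.438, 0.034], [-0.51, 0.429, -0.745, 0.849], [0.007, -0.864, -0.503, 0.624], [0.0, 0.0, 0.0, 1.0]] None
wrist 68.9377203581999 318.2287651801821 200.04210771158816 [-0.02564762  0.          0.          0.          0.        ] [[-0.385, 0.89, 0.244, 0.194], [0.923, 0.371, 0.104, -0.65], [0.002, 0.265, -0.964, 0.385], [0.0, 0.0, 0.0, 1.0]] [[ 4.41870319e-04 -9.64305868e-01 -2.64790480e-01  7.11976578e-02]
 [ 9.99999783e-01  2.96465505e-04  5.89095183e-04  3.76986938e-04]
 [-4.89566699e-04 -2.64790682e-01  9.64305789e-01 -1.59747554e-01]
 [ 0.00000000e+00  0.00000000e+00  0.00000000e+00  1.00000000e+00]]
```

View pics/top0.png

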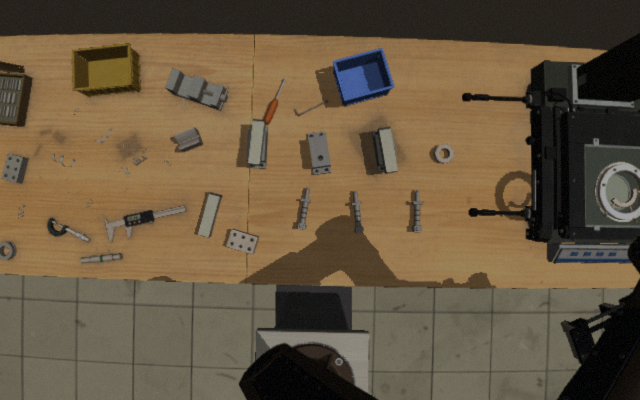

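View pics/side0.png

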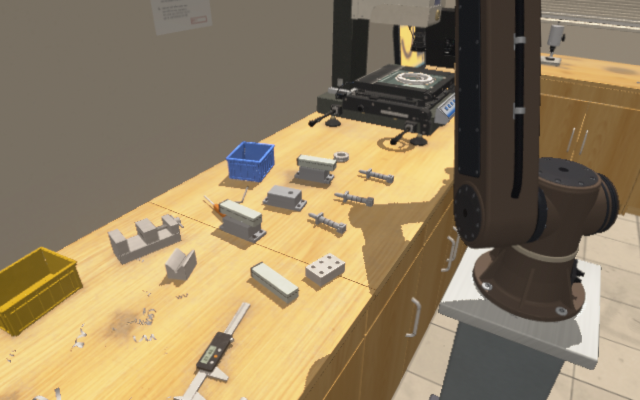

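The top view shows three blocks at about (258,145), (318,153) and (386,150), with cases on the left and right ones. Three pins lie at (304,208), (356,210) and (416,212), and case_base is at (210,215). I'll take coarse positions next.

Run:
```python
from h import *
c=cam('top');P=cloud(c);
Z=P[...,2]
print(np.nanmedian(Z[180:200,100:300]))
cv2.imwrite('pics/topbig.png',cv2.resize(cv2.cvtColor(c['img'][100:270,180:480],cv2.COLOR_RGB2BGR),None,fx=2.66,fy=2.66,interpolation=cv2.INTER_CUBIC))
m=((Z>0.008)&(Z<0.12)).astype(np.uint8);m[:,:150]=0;m[:,460:]=0;m[260:]=0;m[:110]=0
n,l,st,ce=cv2.connectedComponentsWithStats(m)
for i in range(1,n):
    if st[i,4]<25: continue
    s=l==i; zt=np.nanpercentile(Z[s],90); q=P[s&(Z>zt-0.006)]
    v,u=np.nonzero(s)
    cen,wh,a=cv2.minAreaRect((q[:,:2]*1000).astype(np.float32))
    print(ce[i].round(),st[i,4],'zt',zt.round(4),'rect',np.round(cen),np.round(wh),round(a,1),'mean',q.mean(0).round(4))
```

```text
0.0016774730866275789
[258. 141.] 1000 zt 0.069 rect [669. 165.] [ 33. 122.] 85.3 mean [0.6686 0.1648 0.0674]
[188. 139.] 440 zt 0.0417 rect [677. 361.] [47. 59.] 23.8 mean [0.6779 0.3605 0.04  ]
[385. 150.] 891 zt 0.0688 rect [ 657. -189.] [122.  34.] 10.1 mean [ 0.6568 -0.1883  0.0671]
[319. 152.] 742 zt 0.0434 rect [651.  -4.] [84. 50.] 10.3 mean [ 0.6517 -0.0042  0.0413]
[444. 153.] 215 zt 0.0193 rect [ 659. -358.] [51. 54.] 34.5 mean [ 0.6581 -0.3577  0.0169]
[304. 210.] 250 zt 0.0265 rect [491.  34.] [ 25. 108.] 79.8 mean [0.4813 0.034  0.0239]
[357. 214.] 256 zt 0.027 rect [ 486. -113.] [111.  25.] 4.2 mean [ 0.4748 -0.1151  0.0242]
[417. 213.] 268 zt 0.0266 rect [ 492. -281.] [ 25. 109.] 88.8 mean [ 0.4812 -0.282   0.024 ]
[210. 214.] 592 zt 0.03 rect [470. 294.] [ 34. 122.] 75.6 mean [0.4701 0.2942 0.0277]
[173. 211.] 29 zt 0.0108 rect [477. 403.] [15. 42.] 14.4 mean [0.4763 0.4013 0.0093]
[152. 216.] 48 zt 0.0169 rect [459. 461.] [37.  8.] 1.8 mean [0.4578 0.4624 0.0147]
[242. 241.] 505 zt 0.0296 rect [398. 202.] [76. 50.] 74.8 mean [0.3982 0.2014 0.0273]
```

View pics/topbig.png

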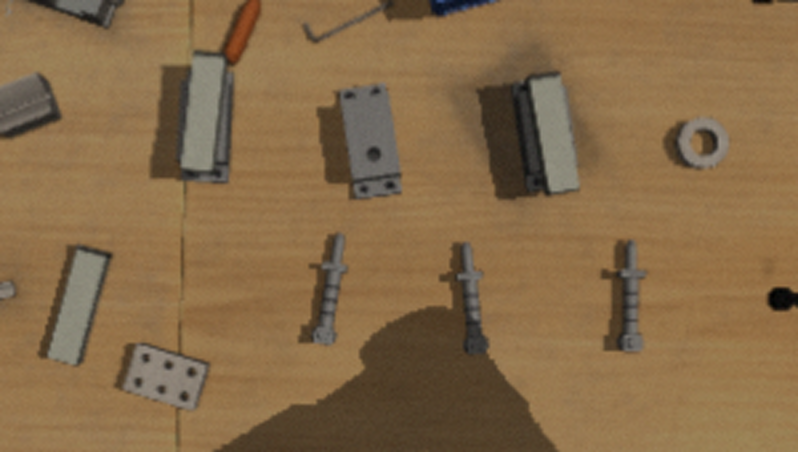

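View pics/wrist0.png

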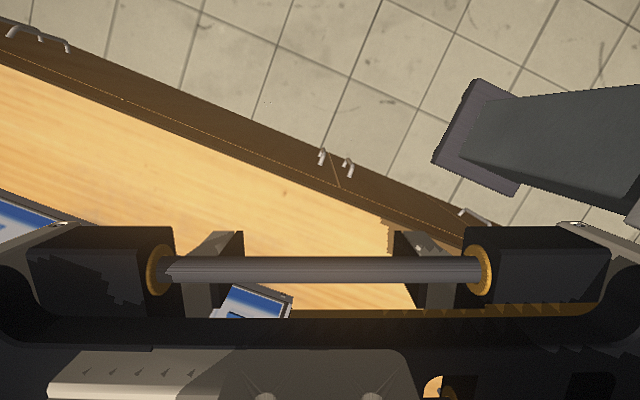

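```bash
cat >> h.py <<'E'
def plan(xyz,yaw=None):
    s=r.get_state(); y0=s['eef_rot'][2]; y1=y0 if yaw is None else yaw
    tw=-(((y1-y0)+180)%360-180)
    R=rot([180,0,y1]); d=R.T@(np.array(xyz)-s['tcp_pos'])*1000
    print('t',round(s['time_s'],2),'tcp',s['tcp_pos'].round(4),'rot',s['eef_rot'].round(2),'j6',s['joints'][[0,5]].round(1),'w',round(s['gripper_width'],4),'F',s['contact_force'].round(1))
    print('  twist',round(tw,2),'then shift',d.round(1))
E
python3 -c "
from h import *
plan([.669,.165,.2],175.3)"
```

```text
t 0.2 tcp [ 0.2595 -0.6228  0.226 ] rot [ 1.7994e+02 -1.0000e-02 -1.5738e+02] j6 [-50.9 -16.5] w 0.0878 F [-0.1 -0.7  0.4]
  twist 27.32 then shift [-343.6  818.7   26. ]
```

step_arm(
  commands=[
    [[0,0,0],9.1],
    [[0,0,0],9.1],
    [[0,0,0],9.1],
    [[-21.5,51.2,0],0],
    [[-21.5,51.2,0],0],
    [[-21.5,51.2,0],0],
    [[-21.5,51.2,0],0],
    [[-21.5,51.2,0],0],
    [[-21.5,51.2,0],0],
    [[-21.5,51.2,0],0],
    [[-21.5,51.2,0],0],
    [[-21.5,51.2,0],0],
    [[-21.5,51.2,0],0],
    [[-21.5,51.2,0],0],
    [[-21.5,51.2,0],0],
    [[-21.5,51.2,0],0],
    [[-21.5,51.2,0],0],
    [[-21.5,51.2,0],0],
    [[-21.5,51.2,0],0],
  ],
  gripper=0,
)

```text
time_s: 2.58
tcp_pos: [0.6699, 0.1671, 0.2265]
eef_rot: [-180.0, -0.0, 175.3]
contact_force: [1.3, 0.0, 0.8]
gripper_width: 0.088
```

step_arm(
  commands=[
    [[0,0,0],0],
    [[0,0,0],0],
    [[0,0,0],0],
  ],
)

```text
time_s: 2.95
tcp_pos: [0.669, 0.1645, 0.2269]
eef_rot: [180.0, 0.0, 175.3]
contact_force: [-0.1, 0.3, -0.5]
gripper_width: 0.0878
```

Run:
```python
from h import *
plan([.669,.165,.2],175.3)
c=cam('wrist');save(c,'w1');P=cloud(c);Z=P[...,2]
m=((Z>0.055)&(Z<0.085)).astype(np.uint8);m[0:2]=0
n,l,st,ce=cv2.connectedComponentsWithStats(m)
for i in range(1,n):
    if st[i,4]<200: continue
    s=l==i; q=P[s]
    print(ce[i],st[i,4],cv2.minAreaRect((q[:,:2]*1000).astype(np.float32)),q.mean(0))
```

```text
t 2.95 tcp [0.669  0.1645 0.2269] rot [180.     0.   175.28] j6 [  30.  -124.7] w 0.0878 F [-0.1  0.3 -0.5]
  twist -0.02 then shift [ 0.   0.5 26.9]
[317.20178042 183.83646555] 3033 ((670.0442504882812, 163.7633514404297), (33.035614013671875, 120.55613708496094), 85.49946594238281) [0.66723865 0.16397704 0.06766383]
[ 19.71014493 193.88861284] 2415 ((646.49609375, -191.47024536132812), (99.93865966796875, 36.26567840576172), 11.532286643981934) [ 0.65011442 -0.18375819  0.06519097]
```

View pics/w1.png

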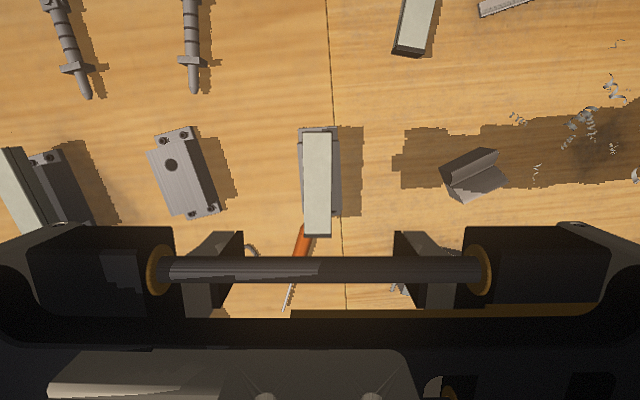

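The wrist view agrees with the top view: the case centre is within 1 mm. Next I go down and grip it.

step_arm(
  commands=[
    [[0,0,45],0],
    [[0,0,45],0],
    [[0,0,45],0],
    [[0,0,30],0],
    [[0,0,16],0],
    [[0,0,0],0],
    [[0,0,0],0],
  ],
)

```text
time_s: 3.88
tcp_pos: [0.6703, 0.1656, 0.0473]
eef_rot: [179.9, 0.1, 175.3]
contact_force: [0.7, -0.3, 0.1]
gripper_width: 0.088
```

step_arm(
  commands=[
    [[0,0,0],0],
    [[0,0,0],0],
    [[0,0,0],0],
    [[0,0,0],0],
    [[0,0,0],0],
    [[0,0,0],0],
  ],
  gripper=1,
  grip_force=25,
)

```text
time_s: 4.62
tcp_pos: [0.6692, 0.1653, 0.0455]
eef_rot: [-180.0, -0.0, 175.3]
contact_force: [0.2, -0.6, 0.1]
gripper_width: 0.0333
```

```bash
python3 -c "
from h import *
plan([.470,.2942,.12],165.6)"
```

```text
t 4.62 tcp [0.6692 0.1653 0.0455] rot [-1.7999e+02 -1.0000e-02  1.7532e+02] j6 [  30.  -124.7] w 0.0333 F [ 0.2 -0.6  0.1]
  twist 9.72 then shift [225.   75.3 -74.5]
```

step_arm(
  commands=[
    [[0,0,-30],0],
    [[0,0,-45],4.9],
    [[0,0,0],4.8],
    [[37.5,12.5,0],0],
    [[37.5,12.5,0],0],
    [[37.5,12.5,0],0],
    [[37.5,12.5,0],0],
    [[37.5,12.5,0],0],
    [[37.5,12.5,0],0],
    [[0,0,0],0],
    [[0,0,0],0],
    [[0,0,0],0],
  ],
)

```text
time_s: 6.12
tcp_pos: [0.4705, 0.2935, 0.1204]
eef_rot: [-180.0, -0.0, 165.6]
contact_force: [-0.6, 0.4, -1.4]
gripper_width: 0.0319
```

Run:
```python
from h import *
plan([.470,.2942,.0325],165.6)
for n in ['wrist','top']:
    c=cam(n);save(c,'w2'+n);P=cloud(c);Z=P[...,2]
    m=((Z>0.015)&(Z<0.035)&(abs(P[...,1]-.294)<.1)&(P[...,0]>.4)).astype(np.uint8)
    k,l,st,ce=cv2.connectedComponentsWithStats(m)
    for i in range(1,k):
        if st[i,4]<200: continue
        q=P[l==i]
        print(n,ce[i],st[i,4],cv2.minAreaRect((q[:,:2]*1000).astype(np.float32)),q.mean(0))
```

```text
t 6.12 tcp [0.4705 0.2935 0.1204] rot [-179.99   -0.    165.57] j6 [  52.2 -156.6] w 0.0319 F [-0.6  0.4 -1.4]
  twist -0.03 then shift [ 0.6  0.6 87.9]
wrist [319.17664671 138.95508982] 334 ((416.6986389160156, 308.51251220703125), (31.521347045898438, 7.237573623657227), 77.18302917480469) [0.41649643 0.30858856 0.02703112]
wrist [218.76046798 162.62746305] 1624 ((411.7023620605469, 214.55360412597656), (43.8801383972168, 35.5079231262207), 74.92924499511719) [0.41432111 0.21839779 0.02629096]
top [217.92035398  28.88938053] 226 ((998.05224609375, 294.12109375), (5.697071552276611, 199.59352111816406), 0.2636081576347351) [0.99793626 0.29240356 0.02523781]
top [192.79603399  91.39376771] 353 ((812.0371704101562, 331.2728271484375), (128.34371948242188, 60.59313201904297), 70.76251983642578) [0.81335362 0.35418784 0.02705272]
top [188.98734177 139.75105485] 237 ((674.9024658203125, 361.45416259765625), (44.53337478637695, 63.17924880981445), 24.924955368041992) [0.67563311 0.35808627 0.02732356]
```

View pics/w2wrist.png

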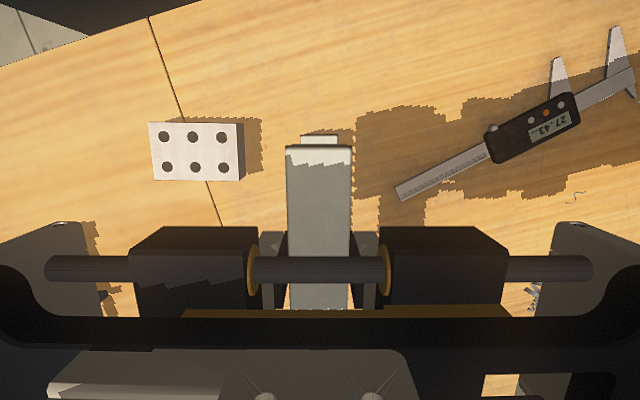

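step_arm(
  commands=[
    [[0.5,0.5,40],0],
    [[0,0,30],0],
    [[0,0,10],0],
    [[0,0,5],0],
    [[0,0,2.5],0],
    [[0,0,0],0],
    [[0,0,0],0],
    [[0,0,0],0],
  ],
)

```text
time_s: 7.22
tcp_pos: [0.4697, 0.2947, 0.0335]
eef_rot: [180.0, 0.0, 165.6]
contact_force: [0.4, 0.3, -2.0]
gripper_width: 0.0314
```

step_arm(
  commands=[
    [[0,0,0],0],
    [[0,0,0],0],
    [[0,0,0],0],
    [[0,0,0],0],
    [[0,0,0],0],
  ],
  gripper=0,
)

```text
time_s: 7.85
tcp_pos: [0.4696, 0.2945, 0.0331]
eef_rot: [-180.0, -0.0, 165.6]
contact_force: [0.1, 0.4, -0.8]
gripper_width: 0.0761
```

step_arm(
  commands=[
    [[0,0,-30],0],
    [[0,0,-45],0],
    [[0,0,-45],0],
    [[0,0,-45],0],
    [[0,0,0],0],
    [[0,0,0],0],
  ],
)

```text
time_s: 8.6
tcp_pos: [0.4692, 0.2943, 0.1977]
eef_rot: [180.0, -0.0, 165.6]
contact_force: [-0.3, -0.4, -0.7]
gripper_width: 0.0879
```

Run:
```python
from h import *
plan([.6568,-.1888,.2],-169.9)
for n in ['wrist','top']:
    c=cam(n);save(c,'w3'+n);P=cloud(c);Z=P[...,2]
    for a,b in((.045,.065),(.015,.035)):
      m=((Z>a)&(Z<b)&(abs(P[...,1]-.294)<.05)&(abs(P[...,0]-.47)<.1)).astype(np.uint8)
      q=P[m>0]
      if len(q)>50:print(n,len(q),cv2.minAreaRect((q[:,:2]*1000).astype(np.float32)),q.mean(0))
```

```text
t 8.6 tcp [0.4692 0.2943 0.1977] rot [ 1.7999e+02 -2.0000e-02  1.6561e+02] j6 [  52.3 -156.7] w 0.0879 F [-0.3 -0.4 -0.7]
  twist -24.49 then shift [ -99.9 -508.5   -2.3]
wrist 3314 ((471.38037109375, 294.94122314453125), (32.971824645996094, 121.23309326171875), 75.76878356933594) [0.46811962 0.29579425 0.05359821]
top 184 ((510.30859375, 284.5262145996094), (34.51428985595703, 38.55582046508789), 75.06211853027344) [0.50990658 0.28321888 0.05316413]
```

View pics/w3wrist.png

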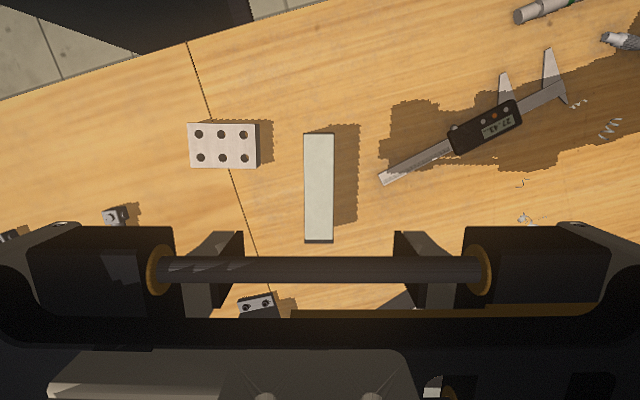

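step_arm(
  commands=[
    [[0,0,0],-8.2],
    [[0,0,0],-8.2],
    [[0,0,0],-8.1],
    [[-9.1,-46.2,0],0],
    [[-9.1,-46.2,0],0],
    [[-9.1,-46.2,0],0],
    [[-9.1,-46.2,0],0],
    [[-9.1,-46.2,0],0],
    [[-9.1,-46.2,0],0],
    [[-9.1,-46.2,0],0],
    [[-9.1,-46.2,0],0],
    [[-9.1,-46.2,0],0],
    [[-9.1,-46.2,0],0],
    [[-9.1,-46.2,0],0],
    [[0,0,0],0],
    [[0,0,0],0],
    [[0,0,0],0],
  ],
)

```text
time_s: 10.82
tcp_pos: [0.6571, -0.1874, 0.1977]
eef_rot: [180.0, -0.0, -169.8]
contact_force: [-0.3, -0.3, -0.2]
gripper_width: 0.0877
```

Run:
```python
from h import *
plan([.6568,-.1888,.0455],-169.9)
for n in ['wrist']:
    c=cam(n);save(c,'w4'+n);P=cloud(c);Z=P[...,2]
    m=((Z>.058)&(Z<.08)&(abs(P[...,1]+.189)<.06)&(abs(P[...,0]-.657)<.1)).astype(np.uint8)
    q=P[m>0]
    if len(q)>50:print(n,len(q),cv2.minAreaRect((q[:,:2]*1000).astype(np.float32)),q.mean(0))
```

```text
t 10.82 tcp [ 0.6571 -0.1874  0.1977] rot [ 1.7999e+02 -4.0000e-02 -1.6983e+02] j6 [  0.4 -80.2] w 0.0877 F [-0.3 -0.3 -0.2]
  twist 0.07 then shift [  0.6  -1.3 152.2]
wrist 3656 ((657.72998046875, -189.68955993652344), (122.12010192871094, 32.524600982666016), 10.68892765045166) [ 0.6544672  -0.18989322  0.06768318]
```

View pics/w4wrist.png

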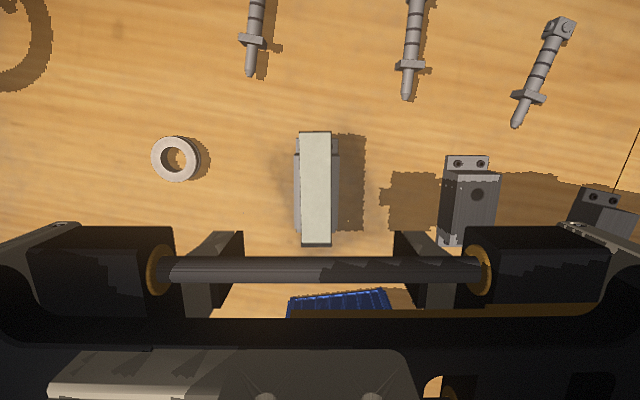

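step_arm(
  commands=[
    [[0,-2,45],0],
    [[0,0,45],0],
    [[0,0,35],0],
    [[0,0,20],0],
    [[0,0,7],0],
    [[0,0,0],0],
    [[0,0,0],0],
    [[0,0,0],0],
  ],
)

```text
time_s: 11.88
tcp_pos: [0.6584, -0.1902, 0.0473]
eef_rot: [-180.0, 0.1, -169.9]
contact_force: [0.0, 0.3, 0.4]
gripper_width: 0.0872
```

step_arm(
  commands=[
    [[0,0,0],0],
    [[0,0,0],0],
    [[0,0,0],0],
    [[0,0,0],0],
    [[0,0,0],0],
    [[0,0,0],0],
  ],
  gripper=1,
  grip_force=25,
)

```text
time_s: 12.62
tcp_pos: [0.6578, -0.1902, 0.046]
eef_rot: [180.0, -0.0, -169.9]
contact_force: [0.7, 0.9, -0.2]
gripper_width: 0.0331
```

step_arm(
  commands=[
    [[0,0,-40],0],
    [[0,0,-45],8],
    [[0,0,-20],8],
    [[0,0,0],8.5],
    [[0,0,0],0],
    [[0,0,0],0],
  ],
)

```text
time_s: 13.38
tcp_pos: [0.6574, -0.1901, 0.1505]
eef_rot: [-180.0, -0.1, 165.8]
contact_force: [0.2, -0.8, -1.0]
gripper_width: 0.0315
```

Run:
```python
from h import *
plan([.4705,.2947,.15],165.7)
```

```text
t 13.38 tcp [ 0.6574 -0.1901  0.1505] rot [-1.7999e+02 -6.0000e-02  1.6580e+02] j6 [ 1.000e-01 -1.043e+02] w 0.0315 F [ 0.2 -0.8 -1. ]
  twist 0.1 then shift [300.9 423.7   0.5]
```

step_arm(
  commands=[
    [[27.4,38.5,0],0],
    [[27.4,38.5,0],0],
    [[27.4,38.5,0],0],
    [[27.4,38.5,0],0],
    [[27.4,38.5,0],0],
    [[27.4,38.5,0],0],
    [[27.4,38.5,0],0],
    [[27.4,38.5,0],0],
    [[27.3,38.5,0],0],
    [[27.3,38.5,0],0],
    [[27.0,38.7,0],0.1],
    [[0,0,0],0],
    [[0,0,0],0],
    [[0,0,0],0],
  ],
)

```text
time_s: 15.12
tcp_pos: [0.4718, 0.2941, 0.1509]
eef_rot: [-180.0, -0.0, 165.5]
contact_force: [0.3, 0.5, -1.7]
gripper_width: 0.0319
```

Run:
```python
from h import *
plan([.4705,.2947,.059],165.7)
c=cam('wrist');save(c,'w5')
```

```text
t 15.12 tcp [0.4718 0.2941 0.1509] rot [-1.7997e+02 -1.0000e-02  1.6551e+02] j6 [  52.1 -156.6] w 0.0319 F [ 0.3  0.5 -1.7]
  twist -0.19 then shift [ 1.4  0.3 91.9]
```

View pics/w5.png

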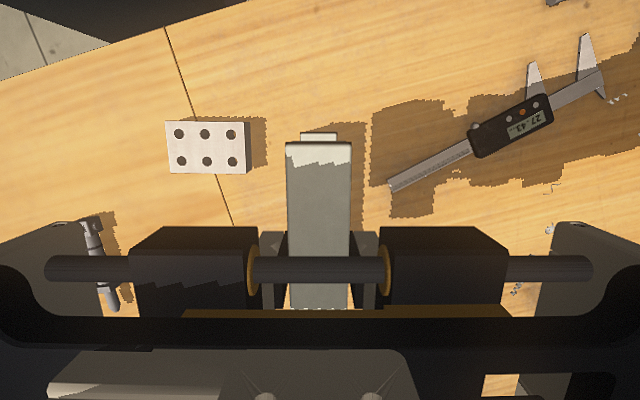

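step_arm(
  commands=[
    [[1,0.3,40],0],
    [[0,0,30],0],
    [[0,0,13],0],
    [[0,0,6],0],
    [[0,0,3],0],
    [[0,0,0],0],
    [[0,0,0],0],
    [[0,0,0],0],
  ],
)

```text
time_s: 16.18
tcp_pos: [0.4709, 0.2957, 0.0595]
eef_rot: [180.0, 0.0, 165.5]
contact_force: [0.5, -0.8, -1.1]
gripper_width: 0.0319
```

step_arm(
  commands=[
    [[0,0,0],0],
    [[0,0,0],0],
    [[0,0,0],0],
    [[0,0,0],0],
    [[0,0,0],0],
  ],
  gripper=0,
)

```text
time_s: 16.8
tcp_pos: [0.4707, 0.2955, 0.0591]
eef_rot: [180.0, -0.0, 165.5]
contact_force: [0.4, -0.3, -0.9]
gripper_width: 0.0764
```

step_arm(
  commands=[
    [[0,0,-30],0],
    [[0,0,-45],0],
    [[0,0,-45],0],
    [[0,0,-30],0],
    [[0,0,0],0],
    [[0,0,0],0],
  ],
)

```text
time_s: 17.55
tcp_pos: [0.4703, 0.2952, 0.2085]
eef_rot: [-180.0, -0.0, 165.5]
contact_force: [-0.2, -0.1, -0.9]
gripper_width: 0.0876
```

Run:
```python
from h import *
plan([.49,.034,.2],None)
for n in ['wrist','top']:
    c=cam(n);save(c,'w6'+n);P=cloud(c);Z=P[...,2]
    if n=='wrist':
      m=((Z>.07)&(Z<.09)&(abs(P[...,1]-.294)<.06)&(abs(P[...,0]-.47)<.1)).astype(np.uint8)
      q=P[m>0]
      print(n,len(q),cv2.minAreaRect((q[:,:2]*1000).astype(np.float32)),q.mean(0))
    else:
      for a,b,h in((.36,.58,.008),(.58,.75,.033)):
        m=((Z>h)&(Z<.06)&(P[...,0]>a)&(P[...,0]<b)&(P[...,1]<.23)&(P[...,1]>-.34)).astype(np.uint8)
        k,l,st,ce=cv2.connectedComponentsWithStats(m)
        for i in range(1,k):
          if st[i,4]<60: continue
          q=P[l==i]
          print(n,ce[i].round(),st[i,4],np.round(cv2.minAreaRect((q[:,:2]*1000).astype(np.float32))[0],1),cv2.minAreaRect((q[:,:2]*1000).astype(np.float32))[1:],q.mean(0).round(4))
```

```text
t 17.55 tcp [0.4703 0.2952 0.2085] rot [-1.7998e+02 -3.0000e-02  1.6551e+02] j6 [  52.3 -156.8] w 0.0876 F [-0.2 -0.1 -0.9]
  twist -0.0 then shift [ -84.4 -248.     8.5]
wrist 3694 ((471.3475036621094, 296.2522888183594), (33.01377487182617, 122.01114654541016), 75.58145904541016) [0.46789836 0.2971489  0.07957578]
top [304. 210.] 251 [493.4  32.3] ((25.431110382080078, 114.74671936035156), 82.59832000732422) [0.4883 0.033  0.0221]
top [357. 214.] 257 [ 488.  -113.8] ((115.01795959472656, 25.859968185424805), 6.966754913330078) [ 0.4817 -0.1139  0.0217]
top [417. 212.] 265 [ 494.8 -281.4] ((24.446889877319336, 115.06153106689453), 89.36848449707031) [ 0.4896 -0.2808  0.0212]
top [243. 241.] 453 [397.  198.8] ((75.26262664794922, 50.90130615234375), 75.13954162597656) [0.3984 0.1964 0.0258]
top [256. 145.] 568 [663.2 169.2] ((51.092960357666016, 84.19677734375), 89.90876007080078) [0.6625 0.1688 0.0411]
top [386. 148.] 562 [ 664.5 -187.3] ((84.72792053222656, 51.48968505859375), 9.333869934082031) [ 0.6633 -0.1868  0.0409]
top [319. 151.] 547 [651.4  -4.3] ((84.57637023925781, 49.92631912231445), 10.21711540222168) [ 0.6517 -0.0042  0.0412]
```

View pics/w6top.png

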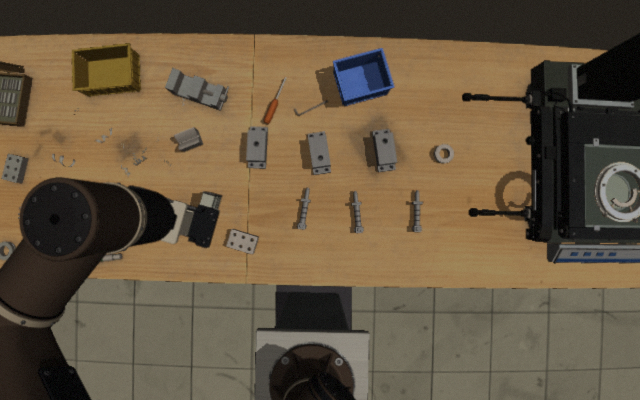

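View pics/w6wrist.png

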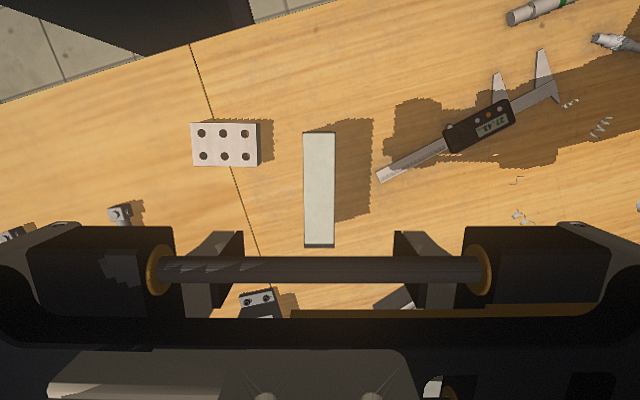

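The column reads (471,296) at the top against (470–471,294) for the base, so it is aligned, and the pins have not moved. Next I look at the block holes from above.

Run:
```python
from h import *
plan([.69,.1,.25],180)
```

```text
t 17.65 tcp [0.4703 0.295  0.2079] rot [-1.7990e+02 -6.0000e-02  1.6551e+02] j6 [  52.3 -156.8] w 0.0873 F [ 0.3 -1.1 -0.1]
  twist -14.49 then shift [-219.7 -195.   -42.1]
```

step_arm(
  commands=[
    [[0,0,-21],-7.3],
    [[0,0,-21],-7.2],
    [[-36.6,-32.5,0],0],
    [[-36.6,-32.5,0],0],
    [[-36.6,-32.5,0],0],
    [[-36.6,-32.5,0],0],
    [[-36.6,-32.5,0],0],
    [[-36.6,-32.5,0],0],
    [[0,0,0],0],
    [[0,0,0],0],
    [[0,0,0],0],
  ],
)

```text
time_s: 19.02
tcp_pos: [0.6898, 0.1013, 0.2509]
eef_rot: [-180.0, -0.0, -179.9]
contact_force: [-0.3, 0.1, 0.9]
gripper_width: 0.0876
```

```bash
cat > holes.py <<'E'
from h import *
import sys
def run(tag):
    c=cam('wrist');save(c,tag);P=cloud(c);Z=P[...,2]
    g=cv2.cvtColor(c['img'],cv2.COLOR_RGB2GRAY)
    m=((Z>.034)&(Z<.05)&(P[...,0]>.58)&(P[...,0]<.75)&(abs(P[...,1])<.25)).astype(np.uint8)
    k,l,st,ce=cv2.connectedComponentsWithStats(m)
    for i in range(1,k):
        if st[i,4]<300: continue
        q=P[l==i]
        rc=cv2.minAreaRect((q[:,:2]*1000).astype(np.float32))
        print('block px',ce[i].round(),st[i,4],np.round(rc[0],1),np.round(rc[1],1),round(rc[2],2))
        cm=(l==i).astype(np.uint8)
        hull=cv2.convexHull(cv2.findContours(cm,0,1)[0][0] if 0 else np.argwhere(cm)[:,::-1].astype(np.int32))
        H=np.zeros_like(cm);cv2.fillConvexPoly(H,hull,1);H=cv2.erode(H,np.ones((7,7)))
        # hole: dark or deep pixels within hull
        dz=((Z<.034)&(H>0)).astype(np.uint8)
        k2,l2,s2,c2=cv2.connectedComponentsWithStats(dz)
        for j in range(1,k2):
            if s2[j,4]<15: continue
            print('  deep',c2[j].round(1),s2[j],onplane(c,[c2[j]],.04).round(4))
        med=np.median(g[H>0]); dk=((g<0.6*med)&(H>0)).astype(np.uint8)
        k2,l2,s2,c2=cv2.connectedComponentsWithStats(dk)
        for j in range(1,k2):
            if s2[j,4]<30: continue
            u0=c2[j]; print('  dark',u0.round(1),s2[j],onplane(c,[u0],.04).round(4))
if __name__=='__main__': run(sys.argv[1])
E
python3 holes.py w7; python3 -c "
from h import *
plan([.69,-.13,.25],180)"
```

```text
block px [233. 148.] 2713 [652.9  -5.6] [84.5 51.1] 10.04
  deep [229.8 133.2] [225 128  10  11  85] [[ 0.6339 -0.0084  0.04  ]]
  dark [228.4 133.3] [223 128  12  12 102] [[ 0.6341 -0.0101  0.04  ]]
block px [ 94. 157.] 2678 [ 665.  -187.5] [84.7 52.6] 10.0
  deep [100.6 174. ] [ 97 170   8  10  53] [[ 0.6852 -0.1824  0.04  ]]
  dark [109.8 151. ] [105 137  10  28  32] [[ 0.6555 -0.1646  0.04  ]]
  dark [ 98.4 174.3] [ 93 169  12  12 102] [[ 0.6857 -0.1855  0.04  ]]
block px [370. 157.] 2584 [664.9 167.8] [50.5 84.5] 89.03
  deep [369.6 161. ] [365 156  10  11  88] [[0.6684 0.1672 0.04  ]]
  dark [369.9 161.7] [365 156  10  11  71] [[0.6693 0.1676 0.04  ]]
t 19.07 tcp [0.6899 0.1014 0.2512] rot [ 180.      0.   -179.91] j6 [  24.3 -114.2] w 0.0876 F [0.7 0.6 0.2]
  twist 0.09 then shift [-1.000e-01 -2.314e+02  1.200e+00]
```

View pics/w7.png

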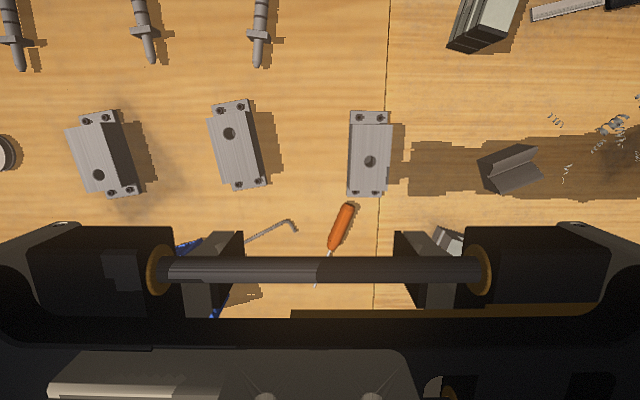

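All three holes are visible in the wrist view: (229,133), (99,174) and (370,161). Now I go to the first pin.

```bash
python3 -c "
from h import *
plan([.53,.033,.2],172)"
```

```text
t 19.07 tcp [0.6899 0.1014 0.2512] rot [ 180.      0.   -179.91] j6 [  24.3 -114.2] w 0.0876 F [0.7 0.6 0.2]
  twist 8.09 then shift [148.8 -90.   51.2]
```

step_arm(
  commands=[
    [[0,0,10],8.1],
    [[37.2,-22.5,20],0],
    [[37.2,-22.5,21],0],
    [[37.2,-22.5,0],0],
    [[37.2,-22.5,0],0],
    [[0,0,0],0],
    [[0,0,0],0],
    [[0,0,0],0],
  ],
)

```text
time_s: 20.08
tcp_pos: [0.5311, 0.033, 0.2002]
eef_rot: [180.0, 0.0, 172.0]
contact_force: [0.2, 0.4, 0.2]
gripper_width: 0.0877
```

```bash
cat > pin.py <<'E'
from h import *
import sys
def run(tag,x0,y0):
    c=cam('wrist');save(c,tag);P=cloud(c);Z=P[...,2]
    near=(np.hypot(P[...,0]-x0,P[...,1]-y0)<.11)
    m=((Z>.007)&(Z<.035)&near).astype(np.uint8)
    k,l,st,ce=cv2.connectedComponentsWithStats(m)
    i=1+np.argmax(st[1:,4]); q=P[l==i]
    rc=cv2.minAreaRect((q[:,:2]*1000).astype(np.float32));print('rect',np.round(rc[0],1),np.round(rc[1],1),round(rc[2],2),'px',ce[i].round(),'zmax',np.nanpercentile(q[:,2],98).round(4))
    # shank axis: fit using upper points z>.0175 near centre line
    a=np.radians(rc[2]); d=np.array([np.cos(a),np.sin(a)]) if rc[1][0]>rc[1][1] else np.array([-np.sin(a),np.cos(a)])
    if d[0]<0:d=-d
    top=q[(q[:,2]>.012)]
    for it in range(4):
        s=(top[:,:2]-np.array(rc[0])/1000)@d; n=np.array([-d[1],d[0]]); t=(top[:,:2]-np.array(rc[0])/1000)@n
        bins=np.arange(-.06,.06,.004);xs=[];ys=[]
        for b in bins:
            w=(s>=b)&(s<b+.004)
            if w.sum()>4: xs.append(b+.002);ys.append((t[w].max()+t[w].min())/2)
        p=np.polyfit(xs,ys,1); d=d+n*p[0]; d/=np.linalg.norm(d)
    print('axis deg',np.degrees(np.arctan2(d[1],d[0])).round(2))
    n=np.array([-d[1],d[0]])
    s=(q[:,:2])@d;t=q[:,:2]@n
    lo,hi=s.min(),s.max(); print('len',(hi-lo)*1000)
    for b in np.arange(lo,hi,.008):
        w=(s>=b)&(s<b+.008);print('  s',((b-lo)*1000).round(),'w',((t[w].max()-t[w].min())*1000).round(1),'mid',((t[w].max()+t[w].min())*500).round(1),'z',(np.nanpercentile(q[w,2],90)*1000).round(1))
    tm=t[(s>lo+.03)&(s<lo+.075)&(q[:,2]>.012)];tc=(tm.max()+tm.min())/2
    o=d*(lo+.009)+n*tc; o2=d*(hi-.108)+n*tc
    print('origin from head',o.round(4),'from tip',o2.round(4))
if __name__=='__main__': run(sys.argv[1],float(sys.argv[2]),float(sys.argv[3]))
E
python3 pin.py w8 .493 .032
```

```text
rect [496.2  31.4] [ 25.7 117.1] 81.83 px [312. 145.] zmax 0.0286
axis deg -7.72
len 117.15463654988007
  s 0.0 w 24.8 mid 98.0 z 27.2
  s 8.0 w 25.0 mid 97.9 z 28.1
  s 16.0 w 18.9 mid 97.5 z 24.8
  s 24.0 w 16.1 mid 97.7 z 22.9
  s 32.0 w 16.1 mid 97.7 z 23.2
  s 40.0 w 15.0 mid 98.2 z 22.8
  s 48.0 w 15.1 mid 98.1 z 23.0
  s 56.0 w 15.3 mid 98.0 z 23.3
  s 64.0 w 15.4 mid 97.9 z 23.1
  s 72.0 w 25.7 mid 97.6 z 28.2
  s 80.0 w 24.3 mid 98.0 z 28.6
  s 88.0 w 10.9 mid 97.7 z 21.1
  s 96.0 w 10.9 mid 97.6 z 21.1
  s 104.0 w 11.0 mid 97.5 z 21.1
  s 112.0 w 7.3 mid 98.1 z 19.2
origin from head [0.447 0.038] from tip [0.4472 0.038 ]
```

View pics/w8.png

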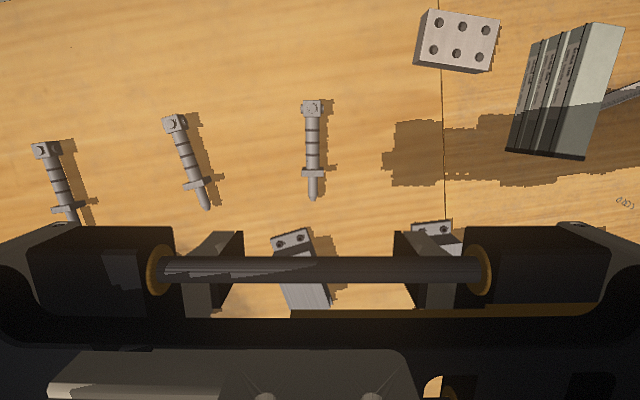

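```bash
python3 -c "
from h import *
plan([.447,.038,.003],172.3)"
```

```text
t 20.12 tcp [0.531  0.0329 0.1999] rot [-179.99   -0.    171.95] j6 [  24.7 -122.7] w 0.0878 F [0.9 0.5 0.3]
  twist -0.35 then shift [ 84.   -6.2 196.9]
```

step_arm(
  commands=[
    [[42,-3.1,30],-0.3],
    [[42,-3.1,30],0],
    [[0,0,40],0],
    [[0,0,40],0],
    [[0,0,30],0],
    [[0,0,15],0],
    [[0,0,8],0],
    [[0,0,3],0],
    [[0,0,0],0],
    [[0,0,0],0],
    [[0,0,0],0],
  ],
)

```text
time_s: 21.5
tcp_pos: [0.4467, 0.038, 0.0045]
eef_rot: [180.0, 0.0, 172.2]
contact_force: [-0.6, 0.0, -0.4]
gripper_width: 0.0877
```

```bash
python3 -c "
from h import *
plan([.447,.038,.003],172.3)
c=cam('wrist');save(c,'w9')"
```

```text
t 21.5 tcp [0.4467 0.038  0.0045] rot [1.7996e+02 5.0000e-02 1.7222e+02] j6 [  30.2 -128. ] w 0.0877 F [-0.6  0.  -0.4]
  twist -0.08 then shift [-0.3  0.1  1.5]
```

View pics/w9.png

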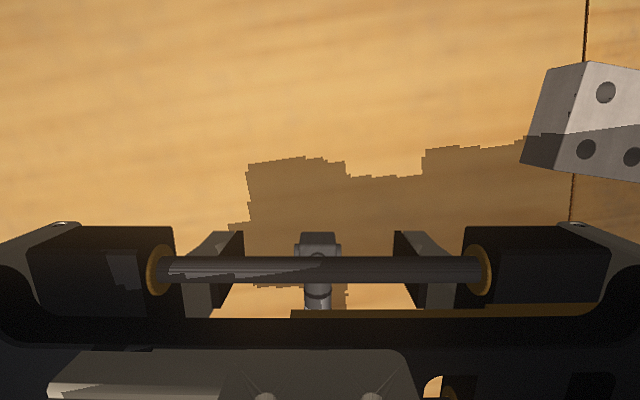

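step_arm(
  commands=[
    [[0,0,1.5],0],
    [[0,0,0],0],
    [[0,0,0],0],
  ],
)

```text
time_s: 21.92
tcp_pos: [0.4464, 0.0378, 0.0025]
eef_rot: [-180.0, -0.0, 172.2]
contact_force: [-0.5, -0.3, -0.6]
gripper_width: 0.0876
```

step_arm(
  commands=[
    [[0,0,0],0],
    [[0,0,0],0],
    [[0,0,0],0],
    [[0,0,0],0],
    [[0,0,0],0],
    [[0,0,0],0],
    [[0,0,0],0],
    [[0,0,0],0],
  ],
  gripper=1,
  grip_force=45,
)

```text
time_s: 22.92
tcp_pos: [0.4464, 0.0378, 0.0026]
eef_rot: [180.0, 0.0, 172.2]
contact_force: [-1.1, 0.1, 0.1]
gripper_width: 0.0245
```

step_arm(
  commands=[
    [[0,0,-10],0],
    [[0,0,-30],0],
    [[0,0,-45],0],
    [[0,0,-45],0],
    [[0,0,-45],0],
    [[0,0,-45],0],
    [[0,0,-25],0],
    [[0,0,0],0],
    [[0,0,0],0],
    [[0,0,0],0],
  ],
)

```text
time_s: 24.18
tcp_pos: [0.4456, 0.0375, 0.2463]
eef_rot: [-179.9, -0.1, 172.2]
contact_force: [-0.0, -0.3, -2.8]
gripper_width: 0.0245
```

```bash
python3 -c "
from h import *
plan([.447,.038,.003],172.3)
c=cam('wrist');save(c,'w10')
c=cam('side');save(c,'s10')"
```

```text
t 24.18 tcp [0.4456 0.0375 0.2463] rot [-1.7993e+02 -1.3000e-01  1.7221e+02] j6 [  30.2 -128. ] w 0.0245 F [-0.  -0.3 -2.8]
  twist -0.09 then shift [ -1.3   0.7 243.3]
```

View pics/s10.png

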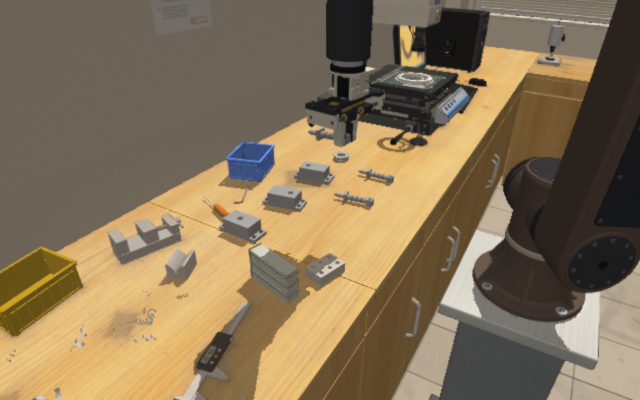

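The side view shows the pin held level, tip at about (318,133). I ease the grip in steps.

step_arm(
  commands=[
    [[0,0,0],0],
    [[0,0,0],0],
  ],
  grip_force=20,
)

```text
time_s: 24.52
tcp_pos: [0.4464, 0.0378, 0.2473]
eef_rot: [-180.0, -0.0, 172.2]
contact_force: [0.5, -0.1, -2.5]
gripper_width: 0.0252
```

step_arm(
  commands=[
    [[0,0,0],0],
    [[0,0,0],0],
  ],
  grip_force=10,
)

```text
time_s: 24.78
tcp_pos: [0.4463, 0.0378, 0.2475]
eef_rot: [180.0, -0.0, 172.2]
contact_force: [-0.7, 0.1, -2.3]
gripper_width: 0.0258
```

step_arm(
  commands=[
    [[0,0,0],0],
    [[0,0,0],0],
    [[0,0,0],0],
  ],
  grip_force=7,
)

```text
time_s: 25.15
tcp_pos: [0.4465, 0.0378, 0.2476]
eef_rot: [180.0, 0.0, 172.2]
contact_force: [-0.6, -0.5, -3.0]
gripper_width: 0.0256
```

step_arm(
  commands=[
    [[0,0,0],0],
    [[0,0,0],0],
    [[0,0,0],0],
    [[0,0,0],0],
  ],
  grip_force=5.5,
)

```text
time_s: 25.65
tcp_pos: [0.4464, 0.0378, 0.2476]
eef_rot: [-180.0, -0.0, 172.2]
contact_force: [0.0, 0.6, -1.8]
gripper_width: 0.0262
```

```bash
python3 -c "
from h import *
plan([.447,.038,.003],172.3)
c=cam('side');save(c,'s11');cv2.imwrite('pics/s11z.png',cv2.resize(c['img'][80:200,260:420,::-1],None,fx=4,fy=4))"
```

```text
t 25.65 tcp [0.4464 0.0378 0.2476] rot [-180.     -0.    172.22] j6 [  30.2 -128. ] w 0.0262 F [ 0.   0.6 -1.8]
  twist -0.08 then shift [ -0.6   0.3 244.6]
```

View pics/s11z.png

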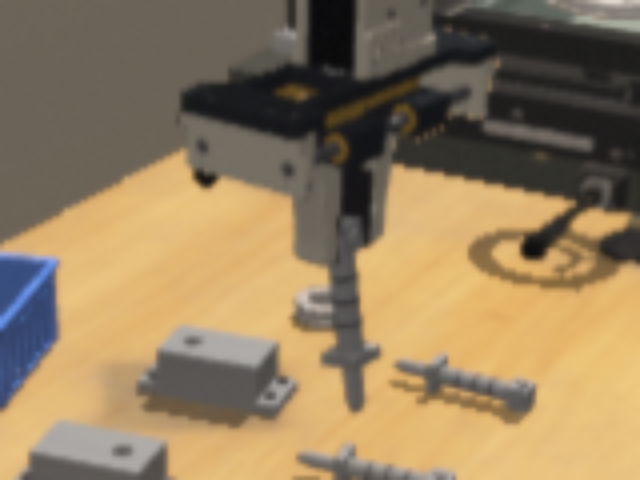

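step_arm(
  commands=[
    [[0,0,0],0],
    [[0,0,0],0],
    [[0,0,0],0],
    [[0,0,0],0],
  ],
  grip_force=4.5,
)

```text
time_s: 26.2
tcp_pos: [0.4464, 0.0378, 0.2476]
eef_rot: [180.0, -0.0, 172.2]
contact_force: [-0.0, 0.3, -2.2]
gripper_width: 0.0257
```

step_arm(
  commands=[
    [[0,0,0],0],
    [[0,0,0],0],
    [[0,0,0],0],
    [[0,0,0],0],
  ],
  grip_force=4,
)

```text
time_s: 26.7
tcp_pos: [0.4464, 0.0378, 0.2476]
eef_rot: [-180.0, -0.0, 172.2]
contact_force: [-0.5, -0.1, -2.4]
gripper_width: 0.0261
```

step_arm(
  commands=[
    [[0,0,0],0],
    [[0,0,0],0],
    [[0,0,0],0],
  ],
  grip_force=50,
)

```text
time_s: 27.08
tcp_pos: [0.4464, 0.0378, 0.2476]
eef_rot: [-180.0, -0.0, 172.2]
contact_force: [-0.3, -0.5, -2.4]
gripper_width: 0.0244
```

```bash
cat > tip.py <<'E'
from h import *
import sys
# held pin: side-view cloud points below TCP, near tcp xy
def run(tag):
    c=cam('side');save(c,tag);P=cloud(c);s=c['state'];t=np.array(s['tcp_pos'])
    v0=np.argwhere((np.hypot(P[...,0]-t[0],P[...,1]-t[1])<.05)&(P[...,2]<t[2]-.005)&(P[...,2]>t[2]-.11)&(P[...,2]>.05))
    q=P[v0[:,0],v0[:,1]]; f=c['E'][:3,3]
    print('n',len(q),'zlow rel',((q[:,2].min()-t[2])*1000).round(1), 'bbox',v0.min(0),v0.max(0))
    cv2.imwrite(f'pics/{tag}z.png',cv2.resize(c['img'][max(0,v0[:,0].min()-60):v0[:,0].max()+25,max(0,v0[:,1].min()-60):v0[:,1].max()+60,::-1],None,fx=4,fy=4))
    # axis: per-z-slice mean, surface-to-axis offset along horizontal view dir ~ radius
    for a,b in((-.06,-.03),(-.035,-.015),(-.1,-.09),(-.09,-.08)):
        w=(q[:,2]-t[2]>a)&(q[:,2]-t[2]<b)
        if w.sum()>3:
            m=q[w].mean(0); h=m[:2]-f[:2]; h/=np.linalg.norm(h)
            print('  slice',a,b,w.sum(),'mean rel tcp mm',((m-t)*1000).round(1),'view dir',h.round(2))
    plan(t)
run(sys.argv[1])
E
python3 tip.py s12
```

```text
n 269 zlow rel -96.0 bbox [145 340] [182 354]
  slice -0.06 -0.03 111 mean rel tcp mm [-12.4   5.4 -48.3] view dir [ 0.44 -0.9 ]
  slice -0.035 -0.015 56 mean rel tcp mm [ -8.2   5.6 -24.8] view dir [ 0.45 -0.89]
  slice -0.1 -0.09 9 mean rel tcp mm [-15.8   4.4 -93.2] view dir [ 0.44 -0.9 ]
  slice -0.09 -0.08 19 mean rel tcp mm [-16.1   4.8 -85.3] view dir [ 0.44 -0.9 ]
t 27.12 tcp [0.4464 0.0378 0.2476] rot [180.    -0.   172.22] j6 [  30.2 -128. ] w 0.0242 F [-0.2  0.2 -2.3]
  twist -0.0 then shift [-0. -0.  0.]
```

View pics/s12z.png

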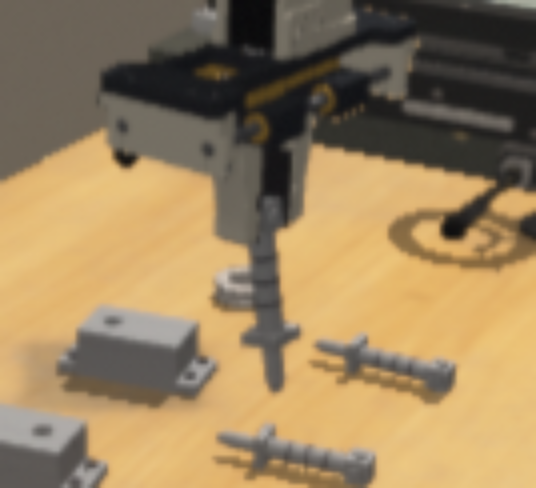

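```bash
cat > wtip.py <<'E'
from h import *
import sys
def run(tag):
    c=cam('wrist');save(c,tag)
    T=np.array(c['T_tool_cam']);v,u=np.mgrid[0:400,0:640];n=norm(c,np.c_[u.ravel(),v.ravel()]);z=c['z_map'].ravel()
    Q=(np.c_[n*z[:,None],z]@T[:3,:3].T+T[:3,3])*1000; Q[z==0]=np.nan;Q=Q.reshape(400,640,3)
    m=(abs(Q[...,0])<45)&(abs(Q[...,1])<30)&(Q[...,2]>8)&(Q[...,2]<105)
    for a in range(5,105,8):
        w=m&(Q[...,2]>=a)&(Q[...,2]<a+8)
        if w.sum()>5: q=Q[w];print(' z',a,w.sum(),'x',q[:,0].mean().round(1),'xmax',q[:,0].max().round(1),'y',q[:,1].min().round(1),q[:,1].max().round(1))
    if m.any(): print('zmax',Q[m][:,2].max())
    plan(c['state']['tcp_pos'])
run(sys.argv[1])
E
python3 wtip.py w12
```

```text
z 5 94 x 9.8 xmax 11.9 y -7.3 8.4
 z 13 133 x 10.8 xmax 13.2 y -6.9 8.5
 z 21 121 x 11.8 xmax 14.2 y -7.2 8.3
 z 29 114 x 13.3 xmax 16.1 y -7.3 8.0
 z 37 100 x 14.4 xmax 17.0 y -7.7 8.3
 z 45 90 x 15.7 xmax 18.0 y -7.3 8.3
 z 53 664 x 15.6 xmax 24.7 y -12.4 13.5
 z 61 10 x 24.3 xmax 24.5 y 0.2 11.1
 z 77 10 x 20.4 xmax 20.9 y -3.2 2.8
 z 85 17 x 20.7 xmax 21.5 y -4.1 4.6
zmax 89.20970046473361
t 27.18 tcp [0.4464 0.0378 0.2476] rot [180.     0.   172.22] j6 [  30.2 -128. ] w 0.0244 F [-0.1  0.4 -2.8]
  twist -0.0 then shift [0. 0. 0.]
```

View pics/w12.png

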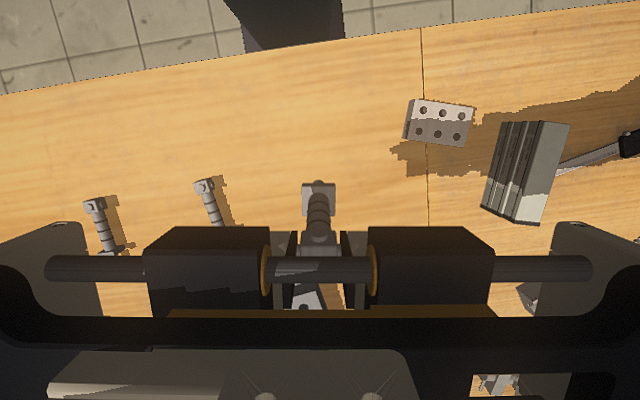

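The wrist view shows the pin hanging about 8.7° past vertical, with the collar at (318,195). That puts the tip about 16 mm towards tool +x. I turn and go to the left block.

step_arm(
  commands=[
    [[0,0,0],-9.7],
    [[0,0,0],-9.7],
    [[0,0,0],-9.7],
    [[0,0,0],-9.7],
    [[0,0,0],-9.7],
    [[0,0,0],-9.7],
    [[0,0,0],-9.7],
    [[0,0,0],-9.7],
    [[0,0,0],-9.7],
    [[0,0,0],-10.2],
    [[0,0,0],0],
    [[0,0,0],0],
  ],
)

```text
time_s: 28.68
tcp_pos: [0.4464, 0.0378, 0.2475]
eef_rot: [180.0, 0.0, -90.5]
contact_force: [0.6, -0.2, -2.0]
gripper_width: 0.0246
```

```bash
python3 -c "
from h import *
plan([.669,.184,.25],-90.3)"
```

```text
t 28.68 tcp [0.4464 0.0378 0.2475] rot [180.    0.  -90.5] j6 [ 30.2 -30.7] w 0.0246 F [ 0.6 -0.2 -2. ]
  twist -0.2 then shift [-147.3 -221.9   -2.5]
```

step_arm(
  commands=[
    [[-18.4,-27.7,0],0],
    [[-18.4,-27.7,0],0],
    [[-18.4,-27.7,0],0],
    [[-18.4,-27.7,0],0],
    [[-18.4,-27.7,0],0],
    [[-18.4,-27.7,0],0],
    [[-18.4,-27.7,0],0],
    [[-18.4,-27.7,0],0],
    [[0,0,40],0],
    [[0,0,40],0],
    [[0,0,0],0],
    [[0,0,0],0],
  ],
)

```text
time_s: 30.18
tcp_pos: [0.6697, 0.1841, 0.1692]
eef_rot: [-179.9, 0.0, -90.3]
contact_force: [0.6, 0.8, -1.2]
gripper_width: 0.0244
```

```bash
python3 wtip.py w13; python3 tip.py s13; python3 -c "
from h import *
plan([.669,.184,.135],-90.3)"
```

```text
z 5 94 x 8.8 xmax 10.9 y -7.4 8.3
 z 13 140 x 10.0 xmax 12.7 y -7.5 7.9
 z 21 117 x 11.1 xmax 13.5 y -7.4 8.2
 z 29 111 x 12.4 xmax 14.7 y -7.6 8.3
 z 37 104 x 13.6 xmax 16.1 y -7.8 8.7
 z 45 87 x 15.1 xmax 21.8 y -7.5 8.3
 z 53 665 x 14.8 xmax 23.5 y -12.5 13.5
 z 77 15 x 19.5 xmax 19.9 y -3.4 3.4
 z 85 16 x 19.6 xmax 20.7 y -4.3 5.2
zmax 88.48773745451072
t 30.23 tcp [0.67   0.1843 0.1699] rot [-1.7983e+02  5.0000e-02 -9.0310e+01] j6 [ 31.4 -31.8] w 0.0243 F [-0.1  0.1 -1.9]
  twist -0.0 then shift [0.2 0.3 0.7]
n 229 zlow rel -99.4 bbox [177 227] [207 242]
  slice -0.06 -0.03 96 mean rel tcp mm [ -3.2  -6.  -48.6] view dir [ 0.69 -0.73]
  slice -0.035 -0.015 46 mean rel tcp mm [ -3.   -1.4 -24.9] view dir [ 0.69 -0.72]
  slice -0.1 -0.09 6 mean rel tcp mm [ -1.5 -14.  -93.8] view dir [ 0.68 -0.73]
  slice -0.09 -0.08 17 mean rel tcp mm [ -1.7 -12.1 -85.3] view dir [ 0.68 -0.73]
t 30.27 tcp [0.67   0.1844 0.1701] rot [-1.798e+02  8.000e-02 -9.030e+01] j6 [ 31.4 -31.8] w 0.0243 F [-0.2  0.4 -2. ]
  twist -0.0 then shift [ 0.1 -0.   0.2]
t 30.27 tcp [0.67   0.1844 0.1701] rot [-1.798e+02  8.000e-02 -9.030e+01] j6 [ 31.4 -31.8] w 0.0243 F [-0.2  0.4 -2. ]
  twist -0.0 then shift [ 0.4  1.  35.1]
```

View pics/w13.png

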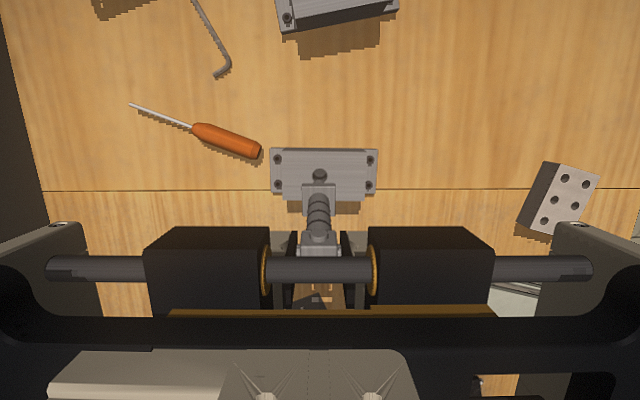

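View pics/s13z.png

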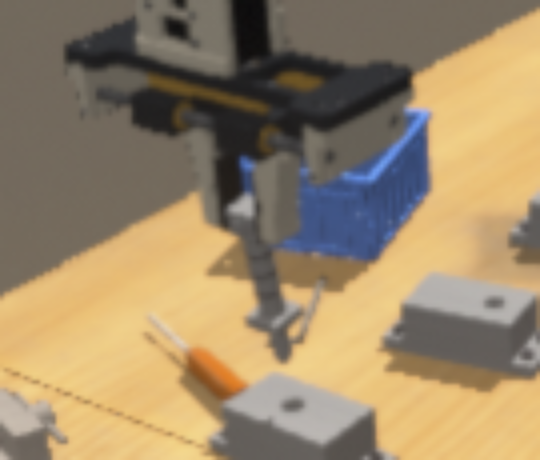

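```bash
sed -i 's/s2\[j,4\]<30/s2[j,4]<25/' holes.py; python3 holes.py w14 | grep -A6 "block px \[3[0-9][0-9]"; python3 -c "
from h import *
c=cam('wrist');print(onplane(c,[[320,175],[320,169],[313,175],[327,175]],.04).round(4))
cv2.imwrite('pics/w14z.png',cv2.resize(c['img'][130:260,250:400,::-1],None,fx=4,fy=4))"
```

```text
block px [329.   7.] 1156 [649.   14.2] [84.5 14.4] 6.62
block px [325. 172.] 3473 [664.1 167.9] [50.6 84.1] 88.95
  deep [320.3 174.6] [314 169  14  12 134] [[0.668  0.1669 0.04  ]]
  dark [319.9 174.9] [313 168  15  13  93] [[0.6684 0.1672 0.04  ]]
[[0.6681 0.1672 0.04  ]
 [0.6681 0.1611 0.04  ]
 [0.6751 0.1671 0.04  ]
 [0.661  0.1672 0.04  ]]
```

View pics/w14z.png

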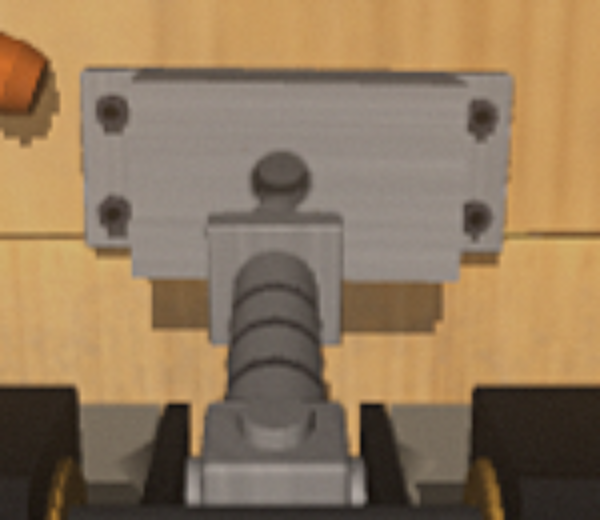

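```bash
python3 -c "
from h import *
c=cam('wrist');Z=cloud(c)[...,2]*1000
print(Z[164:190:1,310:331:2].round())"
```

```text
[[ 41.  41.  42.  42.  41.  41.  42.  41.  43.  42.  42.]
 [ 44.  42.  42.  41.  43.  43.  42.  42.  41.  42.  42.]
 [ 43.  42.  42.  42.  42.  41.  42.  42.  41.  43.  43.]
 [ 42.  42.  42.  42.  43.  42.  41.  42.  41.  43.  40.]
 [ 42.  42.  41.  41.  41.  42.  42.  42.  41.  42.  42.]
 [ 43.  41.  41.  41.   7.   6.   7.  42.  42.  42.  40.]
 [ 42.  41.  42.   5.   6.   5.   7.  40.  41.  42.  42.]
 [ 41.  43.  41.   6.   6.   5.   6.   5.  41.  42.  42.]
 [ 42.  43.   6.   7.   5.   4.   6.   6.  41.  42.  41.]
 [ 43.  42.   5.   7.   6.   6.   5.   4.  12.  42.  41.]
 [ 42.  42.  11.   5.   6.   5.   7.   7.  17.  42.  43.]
 [ 41.  42.  16.   6.   5.   4.   5.   6.  22.  42.  42.]
 [ 43.  41.  22.  10.   6.   5.   5.  13.  27.  42.  42.]
 [ 42.  42.  28.  17.  11.  10.  11.  19.  30.  42.  42.]
 [ 41.  41.  32.  21.  16.  16.  18.  22.  35.  43.  41.]
 [ 43.  42.  36.  26.  21.  22.  24.  29.  41.  41.  41.]
 [ 42.  41.  41.  32.  82.  28.  28.  35.  41.  42.  42.]
 [ 42.  41.  42.  84.  84.  84.  82.  39.  42.  41.  43.]
 [ 43.  42.  83.  85.  87.  87.  85.  42.  42.  42.  40.]
 [ 42.  41.  85.  87.  89.  87.  85.  nan  41.  40.  42.]
 [109. 109. 111. 110. 110. 110. 109. 110. 111. 111. 110.]
 [113. 111. 112. 112. 112. 111. 112. 112. 111. 111. 113.]
 [115. 113. 114. 113. 114. 113. 115. 115. 114. 114. 114.]
 [114. 115. 114. 115. 114. 115. 114. 115. 115. 114. 115.]
 [114. 116. 115. 115. 115. 115. 115. 114. 115. 115. 114.]
 [115. 115. 114. 115. 115. 115. 115. 115. 114. 114. 113.]]
```

step_arm(
  commands=[
    [[1,1.5,15],0],
    [[0,0,12],0],
    [[0,0,3],0],
    [[0,0,3],0],
    [[0,0,2],0],
    [[0,0,2],0],
    [[0,0,2],0],
    [[0,0,1],0],
    [[0,0,0],0],
  ],
)

```text
time_s: 31.55
tcp_pos: [0.6672, 0.183, 0.1276]
eef_rot: [-180.0, -0.0, -90.3]
contact_force: [-0.1, 0.1, -2.9]
gripper_width: 0.0241
```

```bash
python3 wtip.py w15;python3 tip.py s15
```

```text
z 5 103 x 9.0 xmax 11.4 y -7.5 8.3
 z 13 131 x 10.2 xmax 12.5 y -7.5 8.3
 z 21 129 x 11.4 xmax 13.9 y -7.3 8.2
 z 29 111 x 12.6 xmax 15.0 y -7.6 8.3
 z 37 102 x 13.8 xmax 16.2 y -7.8 8.6
 z 45 90 x 15.3 xmax 17.9 y -7.4 8.3
 z 53 667 x 15.4 xmax 24.2 y -12.6 13.4
 z 61 10 x 23.7 xmax 23.8 y -12.4 12.4
 z 77 312 x 19.3 xmax 40.2 y -30.0 30.0
 z 85 2591 x 20.8 xmax 40.8 y -30.0 30.0
 z 93 70 x 40.3 xmax 40.8 y -29.3 29.6
 z 101 35 x 40.4 xmax 40.7 y -28.6 29.4
zmax 104.93934792702053
t 31.6 tcp [0.6672 0.1829 0.1276] rot [-180.     -0.    -90.28] j6 [ 31.4 -31.7] w 0.0243 F [-0.6  0.  -2.9]
  twist -0.0 then shift [-0.1 -0.   0. ]
n 190 zlow rel -77.6 bbox [193 230] [216 245]
  slice -0.06 -0.03 88 mean rel tcp mm [ -3.5  -6.6 -48.8] view dir [ 0.68 -0.73]
  slice -0.035 -0.015 42 mean rel tcp mm [ -3.3  -1.6 -24.7] view dir [ 0.69 -0.73]
t 31.65 tcp [0.6672 0.1829 0.1277] rot [-179.99    0.    -90.28] j6 [ 31.4 -31.7] w 0.0245 F [-1.  -0.4 -2.8]
  twist -0.0 then shift [0.  0.  0.1]
```

View pics/s15z.png

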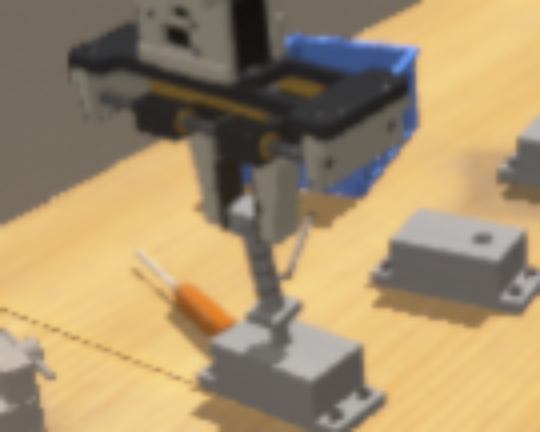

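step_arm(
  commands=[
    [[3,-0.4,0],0],
    [[3,0,0],0],
    [[3,0,1],0],
    [[3,0,1],0],
    [[2,0,1],0],
    [[1,0,1],0],
    [[0,0,0],0],
  ],
)

```text
time_s: 32.52
tcp_pos: [0.6676, 0.168, 0.1235]
eef_rot: [-180.0, 0.0, -90.3]
contact_force: [0.9, 1.8, -2.8]
gripper_width: 0.0242
```

```bash
python3 wtip.py w16
```

```text
z 5 76 x 6.5 xmax 8.2 y -6.8 7.6
 z 13 93 x 6.3 xmax 8.0 y -7.1 8.0
 z 21 99 x 6.3 xmax 8.4 y -7.4 8.2
 z 29 81 x 6.7 xmax 8.7 y -7.6 7.9
 z 37 74 x 6.8 xmax 9.1 y -7.9 8.1
 z 45 69 x 7.2 xmax 9.3 y -7.5 7.7
 z 53 594 x 5.3 xmax 14.3 y -12.7 12.8
 z 61 33 x 14.0 xmax 14.2 y -12.5 12.6
 z 77 2695 x 5.2 xmax 25.8 y -30.0 29.9
 z 85 114 x 25.4 xmax 25.9 y -29.4 29.2
 z 93 102 x 25.4 xmax 25.8 y -29.7 29.9
 z 101 52 x 25.3 xmax 25.9 y -29.4 29.1
zmax 104.95455335406211
t 32.58 tcp [0.6676 0.168  0.1235] rot [-180.      0.    -90.28] j6 [ 30.3 -30.6] w 0.0241 F [ 0.8  1.4 -2.3]
  twist -0.0 then shift [-0. -0. -0.]
```

step_arm(
  commands=[
    [[0.5,0,4],0],
    [[0,0,4],0],
    [[0,0,4],0],
    [[0,0,3],0],
    [[0,0,2],0],
    [[0,0,0],0],
  ],
)

```text
time_s: 33.33
tcp_pos: [0.6679, 0.1674, 0.1074]
eef_rot: [-179.9, -0.0, -90.3]
contact_force: [0.1, 0.7, 2.6]
gripper_width: 0.0242
```

step_arm(
  commands=[
    [[0,0,0.7],0],
    [[0,0,0.7],0],
    [[0,0,0],0],
  ],
)

```text
time_s: 33.7
tcp_pos: [0.6683, 0.1673, 0.1073]
eef_rot: [-179.9, 0.0, -90.2]
contact_force: [-1.4, 0.9, 10.5]
gripper_width: 0.0244
```

```bash
python3 wtip.py w17; python3 tip.py s17
```

```text
z 5 68 x 6.3 xmax 8.0 y -6.2 7.7
 z 13 94 x 6.2 xmax 8.0 y -7.1 8.0
 z 21 96 x 6.0 xmax 8.1 y -7.4 8.9
 z 29 76 x 6.5 xmax 8.2 y -7.0 8.5
 z 37 78 x 6.3 xmax 8.4 y -7.2 8.8
 z 45 67 x 6.7 xmax 8.5 y -6.8 8.4
 z 53 609 x 5.0 xmax 13.8 y -11.9 13.6
 z 61 2714 x 6.7 xmax 25.4 y -30.0 30.0
 z 69 142 x 24.8 xmax 25.3 y -29.6 29.8
 z 77 125 x 24.8 xmax 25.4 y -29.8 29.7
 z 85 117 x 24.7 xmax 25.3 y -29.8 29.7
 z 93 106 x 24.8 xmax 25.3 y -29.6 29.5
 z 101 373 x 32.9 xmax 44.9 y -30.0 29.8
zmax 104.99862708673952
t 33.75 tcp [0.6683 0.1673 0.1073] rot [-1.7987e+02  1.0000e-02 -9.0250e+01] j6 [ 30.3 -30.5] w 0.0244 F [-2.2 -0.4 10.1]
  twist -0.0 then shift [ 0. -0.  0.]
n 117 zlow rel -56.8 bbox [197 234] [215 242]
  slice -0.06 -0.03 56 mean rel tcp mm [ -3.6   3.2 -43.3] view dir [ 0.68 -0.73]
  slice -0.035 -0.015 46 mean rel tcp mm [ -3.1   3.2 -24.5] view dir [ 0.68 -0.73]
t 33.8 tcp [0.6683 0.1673 0.1073] rot [-1.7987e+02  1.0000e-02 -9.0250e+01] j6 [ 30.3 -30.5] w 0.0238 F [-2.3  0.1 10.7]
  twist -0.0 then shift [ 0.  0. -0.]
```

View pics/s17z.png

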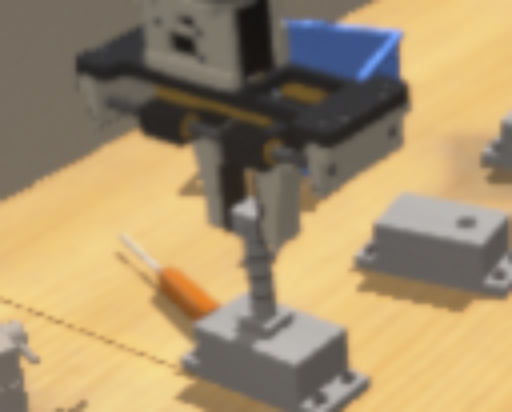

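The side view shows the collar sitting on the block, and the contact force is 10 N. I release.

step_arm(
  commands=[
    [[0,0,-0.7],0],
    [[0,0,0],0],
  ],
  grip_force=15,
)

```text
time_s: 34.05
tcp_pos: [0.6684, 0.1671, 0.1071]
eef_rot: [-179.9, -0.0, -90.3]
contact_force: [1.1, -1.4, 7.7]
gripper_width: 0.0256
```

step_arm(
  commands=[
    [[0,0,0],0],
    [[0,0,0],0],
    [[0,0,0],0],
    [[0,0,0],0],
    [[0,0,0],0],
  ],
  gripper=0,
)

```text
time_s: 34.67
tcp_pos: [0.6675, 0.1674, 0.1057]
eef_rot: [180.0, -0.0, -90.3]
contact_force: [-0.7, 0.1, 1.0]
gripper_width: 0.0699
```

step_arm(
  commands=[
    [[0,0,-20],0],
    [[0,0,-40],0],
    [[0,0,-40],0],
    [[0,0,-40],0],
    [[0,0,0],0],
    [[0,0,0],0],
  ],
)

```text
time_s: 35.42
tcp_pos: [0.6671, 0.1674, 0.2455]
eef_rot: [180.0, 0.0, -90.3]
contact_force: [-0.0, 0.6, -0.0]
gripper_width: 0.0875
```

```bash
cat > topscan.py <<'E'
from h import *
import sys
c=cam('top');save(c,sys.argv[1]);P=cloud(c);Z=P[...,2]
for a,b,h in((.36,.58,.008),(.58,.75,.045)):
        m=((Z>h)&(Z<.15)&(P[...,0]>a)&(P[...,0]<b)&(P[...,1]<.24)&(P[...,1]>-.34)).astype(np.uint8)
        k,l,st,ce=cv2.connectedComponentsWithStats(m)
        for i in range(1,k):
          if st[i,4]<25: continue
          q=P[l==i];R=cv2.minAreaRect((q[:,:2]*1000).astype(np.float32))
          print(ce[i].round(),st[i,4],np.round(R[0],1),np.round(R[1],1),round(R[2],1),'zmax',np.percentile(q[:,2],97).round(4))
E
python3 topscan.py t18; python3 -c "
from h import *
c=cam('wrist');save(c,'w18');c=cam('side');save(c,'s18')
plan([.53,-.1136,.23],-173.5)"
```

```text
[357. 214.] 256 [ 488.  -113.9] [114.8  25.8] 7.1 zmax 0.0288
[417. 213.] 267 [ 494.8 -281.6] [ 24.7 114.7] 89.8 zmax 0.0288
[242. 241.] 501 [397.7 201.8] [76.1 51.2] 74.4 zmax 0.0305
[254. 140.] 141 [675.7 168.2] [48.2 24.7] 10.3 zmax 0.1292
t 35.58 tcp [0.667  0.1672 0.2445] rot [ 1.7989e+02 -5.0000e-02 -9.0280e+01] j6 [ 30.3 -30.5] w 0.0877 F [-0.1 -0.9 -0.8]
  twist 83.22 then shift [ 167.9 -263.5   14.5]
```

View pics/w18.png

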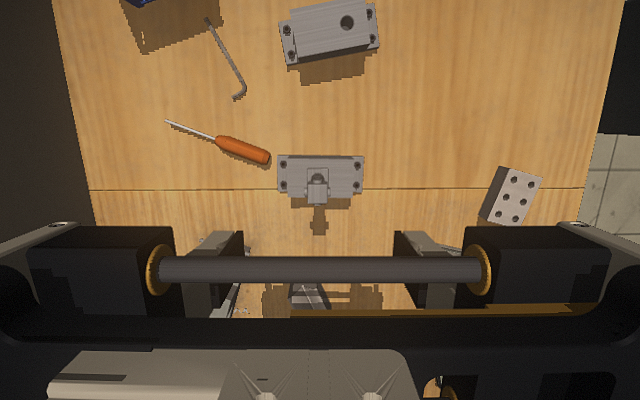

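View pics/s18.png

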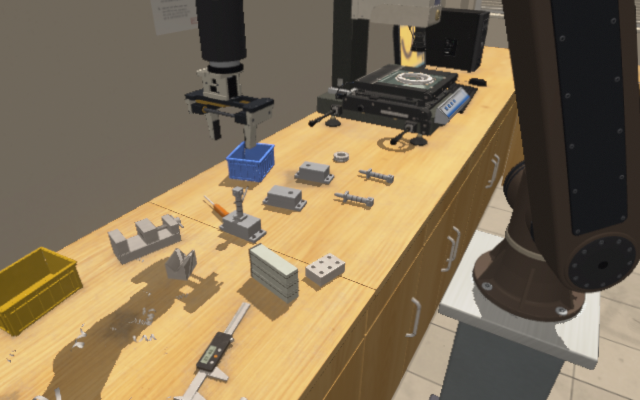

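Pin 1 stands upright in the left block; its head reads about 127 mm high. Next is the middle pin.

step_arm(
  commands=[
    [[0,0,0],10.4],
    [[0,0,0],10.4],
    [[0,0,0],10.4],
    [[0,0,0],10.4],
    [[0,0,0],10.4],
    [[0,0,0],10.4],
    [[0,0,0],10.4],
    [[0,0,0],10.4],
    [[28,-43.9,0],0],
    [[28,-43.9,0],0],
    [[28,-43.9,0],0],
    [[28,-43.9,0],0],
    [[28,-43.9,20],0],
    [[28,-43.9,20],0],
    [[0,0,0],0],
    [[0,0,0],0],
    [[0,0,0],0],
  ],
)

```text
time_s: 37.7
tcp_pos: [0.5312, -0.1126, 0.206]
eef_rot: [-180.0, 0.0, -173.4]
contact_force: [0.9, -0.7, 0.6]
gripper_width: 0.0878
```

```bash
python3 pin.py w19 .49 -.1136; python3 -c "
from h import *
plan([.53,-.1136,.23],-173.5)"
```

```text
rect [ 489.8 -114.5] [116.4  25.3] 7.06 px [320. 139.] zmax 0.0284
axis deg 7.03
len 116.36316262235452
  s 0.0 w 25.1 mid -173.5 z 27.3
  s 8.0 w 25.2 mid -173.6 z 27.8
  s 16.0 w 18.0 mid -173.6 z 24.4
  s 24.0 w 16.3 mid -173.7 z 23.1
  s 32.0 w 16.3 mid -173.7 z 23.1
  s 40.0 w 15.3 mid -173.2 z 22.9
  s 48.0 w 14.1 mid -173.8 z 23.1
  s 56.0 w 15.5 mid -173.2 z 23.0
  s 64.0 w 14.3 mid -173.9 z 23.2
  s 72.0 w 25.1 mid -173.5 z 28.3
  s 80.0 w 24.6 mid -173.5 z 28.4
  s 88.0 w 11.0 mid -173.4 z 21.1
  s 96.0 w 11.0 mid -173.5 z 20.9
  s 104.0 w 11.1 mid -173.5 z 20.9
  s 112.0 w 8.7 mid -173.5 z 18.9
origin from head [ 0.441  -0.1206] from tip [ 0.4404 -0.1207]
t 37.75 tcp [ 0.5312 -0.1125  0.206 ] rot [-1.8000e+02  2.0000e-02 -1.7342e+02] j6 [  8.7 -92.1] w 0.0876 F [ 0.7 -0.3  0.1]
  twist 0.08 then shift [  1.3  -0.9 -24. ]
```

View pics/w19.png

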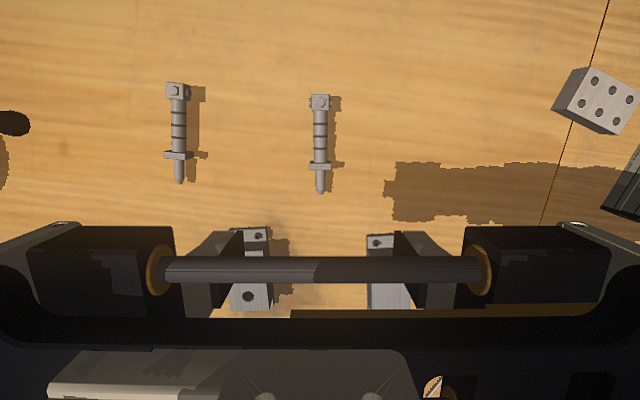

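```bash
python3 -c "
from h import *
plan([.4408,-.1206,.0025],-173)"
```

```text
t 37.75 tcp [ 0.5312 -0.1125  0.206 ] rot [-1.8000e+02  2.0000e-02 -1.7342e+02] j6 [  8.7 -92.1] w 0.0876 F [ 0.7 -0.3  0.1]
  twist -0.42 then shift [ 90.7   3.  203.5]
```

step_arm(
  commands=[
    [[45.4,1.5,30],-0.4],
    [[45.3,1.5,30],0],
    [[0,0,40],0],
    [[0,0,40],0],
    [[0,0,30],0],
    [[0,0,20],0],
    [[0,0,9],0],
    [[0,0,3],0],
    [[0,0,0],0],
    [[0,0,0],0],
    [[0,0,0],0],
  ],
)

```text
time_s: 39.12
tcp_pos: [0.4405, -0.1209, 0.0044]
eef_rot: [180.0, 0.1, -173.1]
contact_force: [0.1, 0.6, 0.1]
gripper_width: 0.0878
```

```bash
python3 -c "
from h import *
plan([.4408,-.1206,.0025],-173)
c=cam('wrist');save(c,'w20')"
```

```text
t 39.12 tcp [ 0.4405 -0.1209  0.0044] rot [ 1.8000e+02  7.0000e-02 -1.7308e+02] j6 [  9.5 -92.6] w 0.0878 F [0.1 0.6 0.1]
  twist -0.08 then shift [-0.4  0.3  1.9]
```

View pics/w20.png

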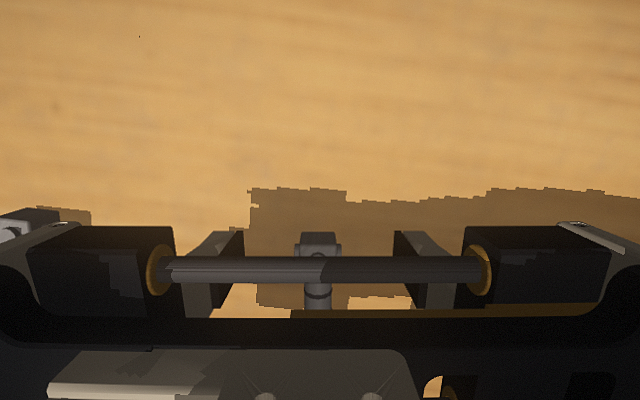

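step_arm(
  commands=[
    [[0,0,1.7],0],
    [[0,0,0],0],
    [[0,0,0],0],
  ],
)

```text
time_s: 39.55
tcp_pos: [0.44, -0.121, 0.0021]
eef_rot: [-180.0, -0.0, -173.1]
contact_force: [0.3, -0.3, -0.1]
gripper_width: 0.0878
```

step_arm(
  commands=[
    [[0,0,0],0],
    [[0,0,0],0],
    [[0,0,0],0],
    [[0,0,0],0],
    [[0,0,0],0],
    [[0,0,0],0],
    [[0,0,0],0],
    [[0,0,0],0],
  ],
  gripper=1,
  grip_force=45,
)

```text
time_s: 40.55
tcp_pos: [0.4401, -0.121, 0.0022]
eef_rot: [-180.0, -0.0, -173.1]
contact_force: [0.1, 0.0, 0.3]
gripper_width: 0.0244
```

step_arm(
  commands=[
    [[0,0,-10],0],
    [[0,0,-30],0],
    [[0,0,-45],0],
    [[0,0,-45],0],
    [[0,0,-45],0],
    [[0,0,-45],0],
    [[0,0,-25],0],
    [[0,0,0],0],
    [[0,0,0],0],
    [[0,0,0],0],
  ],
)

```text
time_s: 41.8
tcp_pos: [0.4392, -0.121, 0.2458]
eef_rot: [180.0, -0.2, -173.1]
contact_force: [0.4, -0.3, -2.2]
gripper_width: 0.0247
```

step_arm(
  commands=[
    [[0,0,0],0],
    [[0,0,0],0],
  ],
  grip_force=20,
)

```text
time_s: 42.05
tcp_pos: [0.4399, -0.121, 0.2467]
eef_rot: [180.0, -0.1, -173.1]
contact_force: [0.2, 0.9, -2.6]
gripper_width: 0.0251
```

step_arm(
  commands=[
    [[0,0,0],0],
    [[0,0,0],0],
  ],
  grip_force=10,
)

```text
time_s: 42.3
tcp_pos: [0.4399, -0.121, 0.247]
eef_rot: [180.0, -0.0, -173.1]
contact_force: [-0.5, 0.2, -2.5]
gripper_width: 0.0253
```

step_arm(
  commands=[
    [[0,0,0],0],
    [[0,0,0],0],
    [[0,0,0],0],
  ],
  grip_force=7,
)

```text
time_s: 42.68
tcp_pos: [0.4401, -0.121, 0.2472]
eef_rot: [-180.0, 0.0, -173.1]
contact_force: [0.2, -0.8, -3.3]
gripper_width: 0.0257
```

step_arm(
  commands=[
    [[0,0,0],0],
    [[0,0,0],0],
    [[0,0,0],0],
  ],
  grip_force=5.5,
)

```text
time_s: 43.05
tcp_pos: [0.4401, -0.121, 0.2472]
eef_rot: [180.0, 0.0, -173.1]
contact_force: [-0.2, -0.2, -3.3]
gripper_width: 0.0254
```

step_arm(
  commands=[
    [[0,0,0],0],
    [[0,0,0],0],
    [[0,0,0],0],
    [[0,0,0],0],
  ],
  grip_force=4.5,
)

```text
time_s: 43.55
tcp_pos: [0.4401, -0.121, 0.2472]
eef_rot: [-180.0, 0.0, -173.1]
contact_force: [-0.1, 0.4, -2.6]
gripper_width: 0.0261
```

step_arm(
  commands=[
    [[0,0,0],0],
    [[0,0,0],0],
    [[0,0,0],0],
    [[0,0,0],0],
  ],
  grip_force=4,
)

```text
time_s: 44.05
tcp_pos: [0.4401, -0.121, 0.2472]
eef_rot: [-180.0, 0.0, -173.1]
contact_force: [0.7, -1.0, -3.0]
gripper_width: 0.0258
```

step_arm(
  commands=[
    [[0,0,0],0],
    [[0,0,0],0],
    [[0,0,0],0],
  ],
  grip_force=50,
)

```text
time_s: 44.42
tcp_pos: [0.4401, -0.121, 0.2472]
eef_rot: [180.0, -0.0, -173.1]
contact_force: [-0.8, 0.5, -2.3]
gripper_width: 0.024
```

```bash
python3 wtip.py w21; python3 tip.py s21;python3 topscan.py t21
```

```text
z 5 85 x 8.4 xmax 10.3 y -6.6 7.9
 z 13 110 x 9.0 xmax 11.0 y -6.9 8.2
 z 21 111 x 9.5 xmax 11.9 y -7.2 8.4
 z 29 89 x 10.4 xmax 12.3 y -6.7 8.0
 z 37 91 x 10.8 xmax 13.2 y -7.6 8.3
 z 45 76 x 11.7 xmax 13.9 y -7.2 8.4
 z 53 649 x 10.8 xmax 19.8 y -12.4 13.6
 z 61 29 x 19.4 xmax 19.6 y -10.7 12.9
 z 85 7 x 14.4 xmax 14.7 y -2.3 2.9
zmax 88.37741693412093
t 44.48 tcp [ 0.4401 -0.121   0.2472] rot [ 180.     -0.   -173.08] j6 [  9.5 -92.6] w 0.0242 F [-0.4  1.  -2.5]
  twist -0.0 then shift [ 0. -0.  0.]
n 226 zlow rel -97.7 bbox [126 370] [158 382]
  slice -0.06 -0.03 97 mean rel tcp mm [ -7.4   3.3 -47.8] view dir [ 0.38 -0.92]
  slice -0.035 -0.015 53 mean rel tcp mm [ -4.8   3.5 -24.9] view dir [ 0.38 -0.92]
  slice -0.1 -0.09 7 mean rel tcp mm [ -9.9   0.9 -93.9] view dir [ 0.38 -0.93]
  slice -0.09 -0.08 16 mean rel tcp mm [ -9.6   2.7 -84.8] view dir [ 0.38 -0.93]
t 44.52 tcp [ 0.4401 -0.121   0.2472] rot [ 180.     -0.   -173.08] j6 [  9.5 -92.6] w 0.0242 F [ 0.   0.4 -2.9]
  twist -0.0 then shift [0. 0. 0.]
[404. 202.] 111 [ 521.3 -245.4] [23.7 53.3] 81.7 zmax 0.0311
[238. 234.] 130 [418.7 203.5] [24.9 66.1] 0.1 zmax 0.0304
[253. 140.] 161 [666.7 167.9] [26.3 25.7] 1.7 zmax 0.129
```

View pics/s21z.png

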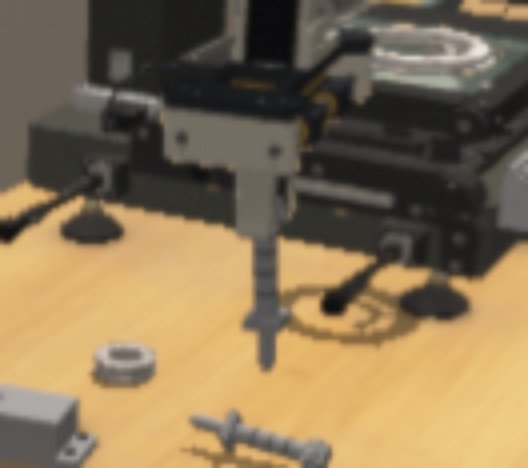

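step_arm(
  commands=[
    [[0,0,0],-10.3],
    [[0,0,0],-10.3],
    [[0,0,0],-10.3],
    [[0,0,0],-10.3],
    [[0,0,0],-10.3],
    [[0,0,0],-10.3],
    [[0,0,0],-10.3],
    [[0,0,0],-10.3],
    [[0,0,0],-10.3],
    [[0,0,0],-0.5],
    [[0,0,0],0],
  ],
)

```text
time_s: 45.95
tcp_pos: [0.4401, -0.121, 0.2471]
eef_rot: [180.0, 0.0, -80.1]
contact_force: [-0.2, -0.6, -2.4]
gripper_width: 0.0243
```

```bash
python3 -c "
from h import *
plan([.6322,.001,.17],-79.9)"
```

```text
t 45.95 tcp [ 0.4401 -0.121   0.2471] rot [179.99   0.   -80.09] j6 [9.5 0.4] w 0.0243 F [-0.2 -0.6 -2.4]
  twist -0.19 then shift [ -86.4 -210.6   77.1]
```

step_arm(
  commands=[
    [[-12.3,-30,0],-0.1],
    [[-12.3,-30,0],0],
    [[-12.4,-30.1,0],0],
    [[-12.4,-30.1,0],0],
    [[-12.4,-30.1,0],0],
    [[-12.3,-30.1,0],0],
    [[-12.3,-30.2,0],0],
    [[0,0,40],0],
    [[0,0,37],0],
    [[0,0,0],0],
    [[0,0,0],0],
    [[0,0,0],0],
  ],
)

```text
time_s: 47.45
tcp_pos: [0.6332, 0.0015, 0.1723]
eef_rot: [-179.8, -0.0, -79.8]
contact_force: [-0.6, -1.5, -2.1]
gripper_width: 0.0246
```

```bash
python3 wtip.py w22; python3 holes.py w22 ; python3 -c "
from h import *
c=cam('wrist');cv2.imwrite('pics/w22z.png',cv2.resize(c['img'][130:260,250:400,::-1],None,fx=4,fy=4))"
```

```text
z 5 84 x 7.7 xmax 9.6 y -6.9 7.6
 z 13 113 x 8.2 xmax 9.9 y -7.2 7.8
 z 21 105 x 8.8 xmax 11.0 y -7.4 8.1
 z 29 91 x 9.6 xmax 11.4 y -7.0 7.8
 z 37 91 x 10.1 xmax 12.4 y -7.9 8.0
 z 45 74 x 11.0 xmax 13.4 y -7.5 7.5
 z 53 652 x 10.1 xmax 19.0 y -12.6 13.4
 z 61 33 x 18.7 xmax 19.0 y -12.6 12.5
zmax 88.51784707119187
t 47.5 tcp [0.633  0.0015 0.1721] rot [-179.83    0.    -79.8 ] j6 [17.8 -7.6] w 0.0243 F [-0.7  0.5 -2.6]
  twist -0.0 then shift [ 0.  -0.2 -0.2]
block px [321.   5.] 1090 [ 661.5 -166.2] [84.3  7.9] 10.02
  dark [319.5   8. ] [290   8  60   1  60] [[ 0.6619 -0.1634  0.04  ]]
block px [297. 178.] 3332 [652.2  -5.6] [84.2 50.1] 10.0
  deep [319.9 180.9] [314 175  13  13 133] [[ 0.6335 -0.0094  0.04  ]]
  dark [319.7 181.2] [313 175  14  13  96] [[ 0.6336 -0.0091  0.04  ]]
```

View pics/w22z.png

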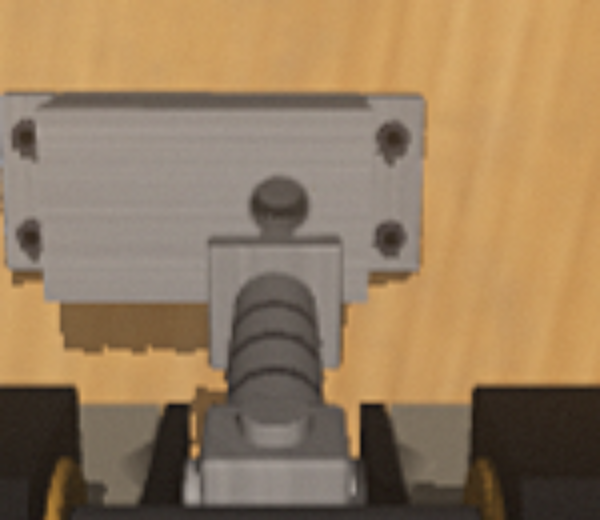

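step_arm(
  commands=[
    [[1.3,1.4,15],0],
    [[0,0,15],0],
    [[0,0,4],0],
    [[0,0,3],0],
    [[0,0,2],0],
    [[0,0,2],0],
    [[0,0,2],0],
    [[0,0,1],0],
    [[0,0,0],0],
  ],
)

```text
time_s: 48.72
tcp_pos: [0.6309, -0.0001, 0.1262]
eef_rot: [-180.0, 0.0, -79.8]
contact_force: [0.6, -0.3, -2.6]
gripper_width: 0.0245
```

```bash
python3 wtip.py w23;python3 tip.py s23
```

```text
z 5 88 x 7.9 xmax 9.7 y -6.9 7.6
 z 13 112 x 8.3 xmax 10.1 y -7.2 7.9
 z 21 110 x 8.9 xmax 11.2 y -7.4 8.1
 z 29 96 x 9.9 xmax 11.8 y -7.1 7.7
 z 37 89 x 10.4 xmax 12.6 y -7.9 8.0
 z 45 75 x 11.3 xmax 13.5 y -7.5 8.1
 z 53 651 x 10.6 xmax 19.3 y -12.7 13.4
 z 61 15 x 18.8 xmax 19.0 y -10.2 13.2
 z 77 1800 x 14.8 xmax 34.2 y -30.0 22.1
 z 85 555 x 17.7 xmax 34.2 y -30.0 22.1
 z 93 73 x 33.9 xmax 34.2 y -29.4 21.3
 z 101 27 x 34.0 xmax 34.1 y -29.1 21.7
zmax 104.96570505466562
t 48.77 tcp [ 6.310e-01 -2.000e-04  1.262e-01] rot [-179.99   -0.    -79.78] j6 [17.7 -7.5] w 0.024 F [-0.5  0.8 -2.9]
  twist -0.0 then shift [-0.   0.   0.1]
n 156 zlow rel -75.3 bbox [168 284] [190 295]
  slice -0.06 -0.03 77 mean rel tcp mm [ -2.4  -1.8 -48.6] view dir [ 0.57 -0.82]
  slice -0.035 -0.015 35 mean rel tcp mm [ -1.9   2.1 -24.6] view dir [ 0.57 -0.82]
t 48.83 tcp [ 6.309e-01 -1.000e-04  1.263e-01] rot [-179.99    0.    -79.78] j6 [17.7 -7.5] w 0.024 F [ 0.3  0.4 -3.1]
  twist -0.0 then shift [ 0. -0.  0.]
```

View pics/s23z.png

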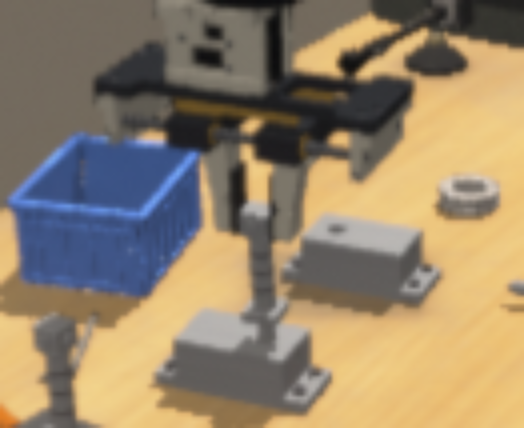

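step_arm(
  commands=[
    [[3,-0.4,0],0],
    [[3,-0.4,0],0],
    [[2,0,1],0],
    [[1,0,1],0],
    [[0.6,0,1],0],
    [[0,0,1],0],
    [[0,0,0],0],
  ],
)

```text
time_s: 49.7
tcp_pos: [0.6333, -0.0094, 0.122]
eef_rot: [180.0, 0.0, -79.8]
contact_force: [-0.2, 0.9, -4.0]
gripper_width: 0.0242
```

step_arm(
  commands=[
    [[0,0,4],0],
    [[0,0,4],0],
    [[0,0,3],0],
    [[0,0,2],0],
    [[0,0,1.5],0],
    [[0,0,0],0],
    [[0,0,0],0],
  ],
)

```text
time_s: 50.58
tcp_pos: [0.6334, -0.0095, 0.1076]
eef_rot: [180.0, -0.0, -79.8]
contact_force: [0.1, 1.1, -3.8]
gripper_width: 0.0239
```

```bash
python3 wtip.py w24
```

```text
z 5 66 x 6.2 xmax 7.8 y -6.9 7.6
 z 13 96 x 6.0 xmax 7.8 y -7.2 8.0
 z 21 94 x 6.1 xmax 8.1 y -7.4 8.2
 z 29 76 x 6.3 xmax 8.0 y -7.1 7.8
 z 37 75 x 6.3 xmax 8.4 y -8.0 8.0
 z 45 64 x 6.5 xmax 8.4 y -7.5 7.6
 z 53 610 x 4.9 xmax 13.6 y -12.7 13.2
 z 61 2235 x 6.7 xmax 24.6 y -30.0 22.9
 z 69 118 x 24.3 xmax 24.7 y -29.7 22.7
 z 77 121 x 24.4 xmax 24.7 y -29.9 22.9
 z 85 167 x 16.6 xmax 24.6 y -29.8 30.0
 z 93 282 x 8.0 xmax 24.7 y -30.0 30.0
 z 101 203 x 30.6 xmax 44.8 y -29.2 30.0
zmax 104.999424137192
t 50.62 tcp [ 0.6334 -0.0095  0.1077] rot [-180.      0.    -79.78] j6 [16.8 -6.5] w 0.0242 F [-1.4  1.3 -2.2]
  twist -0.0 then shift [-0.   0.   0.1]
```

step_arm(
  commands=[
    [[0,0,1],0],
    [[0,0,1],0],
    [[0,0,0],0],
  ],
)

```text
time_s: 51.0
tcp_pos: [0.6339, -0.0097, 0.1067]
eef_rot: [-179.9, -0.0, -79.8]
contact_force: [-1.5, 0.9, 4.7]
gripper_width: 0.0246
```

Seated, with the contact force rising. I release and retract.

step_arm(
  commands=[
    [[0,0,0],0],
    [[0,0,0],0],
  ],
  grip_force=15,
)

```text
time_s: 51.25
tcp_pos: [0.6341, -0.0097, 0.1066]
eef_rot: [-179.9, -0.0, -79.8]
contact_force: [-0.0, -0.3, 5.5]
gripper_width: 0.0258
```

step_arm(
  commands=[
    [[0,0,0],0],
    [[0,0,0],0],
    [[0,0,0],0],
    [[0,0,0],0],
    [[0,0,0],0],
  ],
  gripper=0,
)

```text
time_s: 51.88
tcp_pos: [0.6333, -0.0095, 0.1056]
eef_rot: [180.0, 0.0, -79.8]
contact_force: [-0.1, 1.3, 0.4]
gripper_width: 0.07
```

step_arm(
  commands=[
    [[0,0,-20],0],
    [[0,0,-40],0],
    [[0,0,-40],0],
    [[0,0,-40],0],
    [[0,0,0],0],
    [[0,0,0],0],
  ],
)

```text
time_s: 52.62
tcp_pos: [0.6331, -0.0093, 0.2453]
eef_rot: [180.0, 0.0, -79.8]
contact_force: [1.2, -0.2, -0.4]
gripper_width: 0.0878
```

```bash
python3 topscan.py t25; python3 -c "
from h import *
c=cam('side');save(c,'s25')
plan([.53,-.28,.2],180)"
```

```text
[397. 214.] 262 [ 489.4 -223.4] [117.1  25. ] 9.6 zmax 0.0298
[248. 242.] 292 [394.9 190.8] [53.2 50.8] 74.8 zmax 0.0305
[320. 156.] 95 [629.9  -7.6] [28.9 19.3] 84.3 zmax 0.1285
t 52.73 tcp [ 0.6327 -0.0095  0.2444] rot [ 1.7988e+02  1.0000e-02 -7.9780e+01] j6 [16.8 -6.5] w 0.0876 F [-1.2 -0.6 -0.2]
  twist 100.22 then shift [ 102.7 -270.5   44.4]
```

View pics/s25.png

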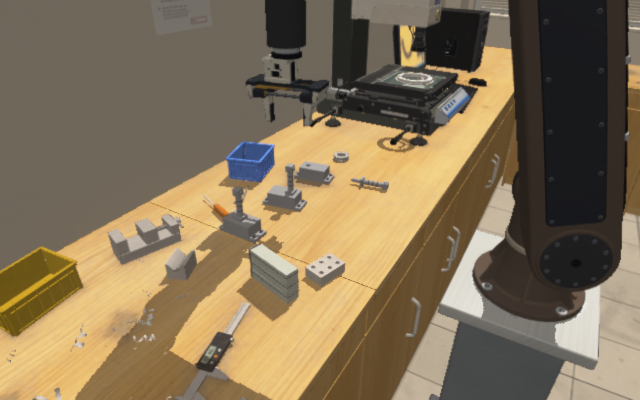

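View pics/t25.png

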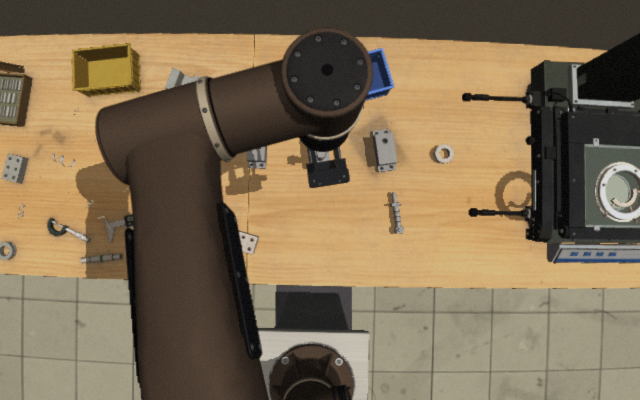

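The third pin was knocked. The top view now has it at (397,214), world (489,−223) mm, angle about 9.6°. I go there.

```bash
python3 -c "
from h import *
plan([.53,-.217,.2],-170.4)"
```

```text
t 52.73 tcp [ 0.6327 -0.0095  0.2444] rot [ 1.7988e+02  1.0000e-02 -7.9780e+01] j6 [16.8 -6.5] w 0.0876 F [-1.2 -0.6 -0.2]
  twist 90.62 then shift [ 135.9 -187.4   44.4]
```

step_arm(
  commands=[
    [[0,0,0],10.1],
    [[0,0,0],10.1],
    [[0,0,0],10.1],
    [[0,0,0],10.1],
    [[0,0,0],10.1],
    [[0,0,0],10.1],
    [[0,0,0],10.1],
    [[0,0,0],10.1],
    [[0,0,0],9.8],
    [[27.2,-37.5,0],0],
    [[27.2,-37.5,0],0],
    [[27.2,-37.5,0],0],
    [[27.2,-37.5,20],0],
    [[27.2,-37.5,20],0],
    [[0,0,0],0],
    [[0,0,0],0],
    [[0,0,0],0],
  ],
)

```text
time_s: 54.85
tcp_pos: [0.5314, -0.2164, 0.2058]
eef_rot: [-180.0, 0.0, -170.3]
contact_force: [0.3, -0.1, -0.2]
gripper_width: 0.0876
```

```bash
python3 pin.py w26 .49 -.223|grep -v " s"; python3 -c "
from h import *
plan([.53,-.217,.2],-170.4)"
```

```text
rect [ 490.9 -224.8] [116.4  25.5] 9.25 px [317. 139.] zmax 0.0286
axis deg 9.54
len 116.35536874913488
origin from head [ 0.4424 -0.233 ] from tip [ 0.4418 -0.2331]
t 54.9 tcp [ 0.5313 -0.2163  0.2059] rot [-1.7999e+02  2.0000e-02 -1.7031e+02] j6 [ -2.6 -77.7] w 0.0877 F [0.1 0.  0.4]
  twist 0.09 then shift [ 1.4 -0.4  5.9]
```

View pics/w26.png

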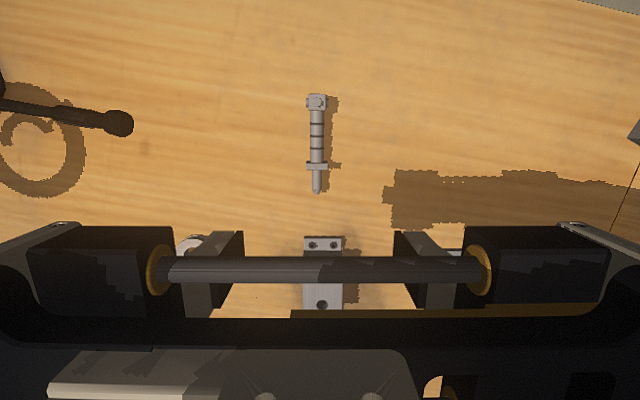

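```bash
python3 -c "
from h import *
plan([.4421,-.2330,.0025],-170.5)"
```

```text
t 54.9 tcp [ 0.5313 -0.2163  0.2059] rot [-1.7999e+02  2.0000e-02 -1.7031e+02] j6 [ -2.6 -77.7] w 0.0877 F [0.1 0.  0.4]
  twist 0.19 then shift [ 90.8  -1.7 203.4]
```

step_arm(
  commands=[
    [[45.4,-0.8,30],0.2],
    [[45.4,-0.8,30],0],
    [[0,0,40],0],
    [[0,0,40],0],
    [[0,0,30],0],
    [[0,0,20],0],
    [[0,0,9],0],
    [[0,0,3],0],
    [[0,0,0],0],
    [[0,0,0],0],
    [[0,0,0],0],
  ],
)

```text
time_s: 56.28
tcp_pos: [0.4417, -0.2337, 0.0042]
eef_rot: [-180.0, 0.1, -170.6]
contact_force: [-0.7, -0.3, -0.7]
gripper_width: 0.0876
```

step_arm(
  commands=[
    [[0,0,1.5],0],
    [[0,0,0],0],
    [[0,0,0],0],
  ],
)

```text
time_s: 56.65
tcp_pos: [0.4414, -0.2337, 0.0022]
eef_rot: [180.0, -0.0, -170.6]
contact_force: [-0.6, 0.7, 0.3]
gripper_width: 0.0874
```

```bash
python3 -c "
from h import *
plan([.4421,-.2330,.0025],-170.5)
c=cam('wrist');save(c,'w27')"
```

```text
t 56.65 tcp [ 0.4414 -0.2337  0.0022] rot [ 180.     -0.   -170.58] j6 [ -5.3 -75.3] w 0.0874 F [-0.6  0.7  0.3]
  twist -0.08 then shift [-0.8  0.5 -0.3]
```

View pics/w27.png

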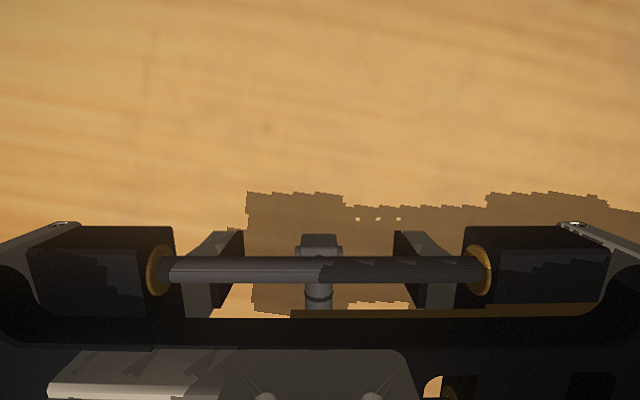

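step_arm(
  commands=[
    [[0,0,0],0],
    [[0,0,0],0],
    [[0,0,0],0],
    [[0,0,0],0],
    [[0,0,0],0],
    [[0,0,0],0],
    [[0,0,0],0],
    [[0,0,0],0],
  ],
  gripper=1,
  grip_force=45,
)

```text
time_s: 57.7
tcp_pos: [0.4413, -0.2336, 0.0022]
eef_rot: [180.0, -0.0, -170.6]
contact_force: [-0.3, 1.3, 0.4]
gripper_width: 0.0246
```

step_arm(
  commands=[
    [[0,0,-10],0],
    [[0,0,-30],0],
    [[0,0,-45],0],
    [[0,0,-45],0],
    [[0,0,-45],0],
    [[0,0,-45],0],
    [[0,0,-25],0],
    [[0,0,0],0],
    [[0,0,0],0],
    [[0,0,0],0],
  ],
)

```text
time_s: 58.95
tcp_pos: [0.4405, -0.2334, 0.2458]
eef_rot: [179.9, -0.1, -170.6]
contact_force: [0.3, -0.4, -2.6]
gripper_width: 0.0241
```

step_arm(
  commands=[
    [[0,0,0],0],
    [[0,0,0],0],
  ],
  grip_force=20,
)

```text
time_s: 59.2
tcp_pos: [0.4412, -0.2336, 0.2466]
eef_rot: [180.0, -0.1, -170.6]
contact_force: [0.3, 0.1, -2.3]
gripper_width: 0.0254
```

step_arm(
  commands=[
    [[0,0,0],0],
    [[0,0,0],0],
  ],
  grip_force=10,
)

```text
time_s: 59.45
tcp_pos: [0.4413, -0.2336, 0.247]
eef_rot: [180.0, -0.0, -170.6]
contact_force: [-1.0, -0.2, -2.8]
gripper_width: 0.026
```

step_arm(
  commands=[
    [[0,0,0],0],
    [[0,0,0],0],
    [[0,0,0],0],
  ],
  grip_force=7,
)

```text
time_s: 59.82
tcp_pos: [0.4414, -0.2337, 0.2472]
eef_rot: [-180.0, 0.0, -170.6]
contact_force: [-0.2, -0.4, -2.6]
gripper_width: 0.026
```

step_arm(
  commands=[
    [[0,0,0],0],
    [[0,0,0],0],
    [[0,0,0],0],
  ],
  grip_force=5.5,
)

```text
time_s: 60.2
tcp_pos: [0.4414, -0.2336, 0.2472]
eef_rot: [180.0, 0.0, -170.6]
contact_force: [0.1, -0.9, -2.8]
gripper_width: 0.026
```

step_arm(
  commands=[
    [[0,0,0],0],
    [[0,0,0],0],
    [[0,0,0],0],
    [[0,0,0],0],
  ],
  grip_force=4.5,
)

```text
time_s: 60.7
tcp_pos: [0.4413, -0.2337, 0.2472]
eef_rot: [-180.0, -0.0, -170.6]
contact_force: [-0.4, -0.3, -2.2]
gripper_width: 0.0256
```

step_arm(
  commands=[
    [[0,0,0],0],
    [[0,0,0],0],
    [[0,0,0],0],
    [[0,0,0],0],
  ],
  grip_force=4,
)

```text
time_s: 61.2
tcp_pos: [0.4414, -0.2336, 0.2472]
eef_rot: [180.0, 0.0, -170.6]
contact_force: [-0.1, 0.0, -1.8]
gripper_width: 0.0259
```

step_arm(
  commands=[
    [[0,0,0],0],
    [[0,0,0],0],
    [[0,0,0],0],
  ],
  grip_force=50,
)

```text
time_s: 61.58
tcp_pos: [0.4414, -0.2337, 0.2472]
eef_rot: [-180.0, 0.0, -170.6]
contact_force: [-0.1, -0.1, -2.2]
gripper_width: 0.0242
```

```bash
python3 wtip.py w28; python3 tip.py s28; python3 -c "
from h import *
plan([.6838,-.174,.25],-80.1)"
```

```text
z 5 92 x 8.9 xmax 11.2 y -6.6 8.5
 z 13 123 x 9.8 xmax 12.1 y -6.9 8.1
 z 21 110 x 10.7 xmax 12.9 y -7.1 8.4
 z 29 107 x 11.6 xmax 13.9 y -7.2 8.6
 z 37 96 x 12.6 xmax 15.2 y -7.6 8.4
 z 45 81 x 13.5 xmax 15.6 y -7.2 8.5
 z 53 658 x 13.1 xmax 21.9 y -12.3 13.7
 z 77 12 x 17.3 xmax 17.7 y -2.3 2.9
 z 85 10 x 17.2 xmax 17.9 y -3.2 4.6
zmax 87.46408707380715
t 61.62 tcp [ 0.4413 -0.2336  0.2471] rot [ 180.     -0.   -170.58] j6 [ -5.3 -75.3] w 0.0245 F [-0.6 -1.  -1.7]
  twist -0.0 then shift [-0. -0. -0.]
n 185 zlow rel -97.5 bbox [114 388] [144 398]
  slice -0.06 -0.03 80 mean rel tcp mm [ -9.1   2.4 -47.7] view dir [ 0.35 -0.94]
  slice -0.035 -0.015 41 mean rel tcp mm [ -5.9   4.3 -24.9] view dir [ 0.35 -0.94]
  slice -0.1 -0.09 7 mean rel tcp mm [-12.4  -0.6 -93.2] view dir [ 0.34 -0.94]
  slice -0.09 -0.08 13 mean rel tcp mm [-13.5   1.1 -84.6] view dir [ 0.34 -0.94]
t 61.67 tcp [ 0.4414 -0.2336  0.2472] rot [-180.      0.   -170.58] j6 [ -5.3 -75.3] w 0.0245 F [ 0.9  0.7 -1.9]
  twist -0.0 then shift [ 0. -0.  0.]
t 61.67 tcp [ 0.4414 -0.2336  0.2472] rot [-180.      0.   -170.58] j6 [ -5.3 -75.3] w 0.0245 F [ 0.9  0.7 -1.9]
  twist -90.48 then shift [ -17.1 -249.1   -2.8]
```

View pics/s28z.png

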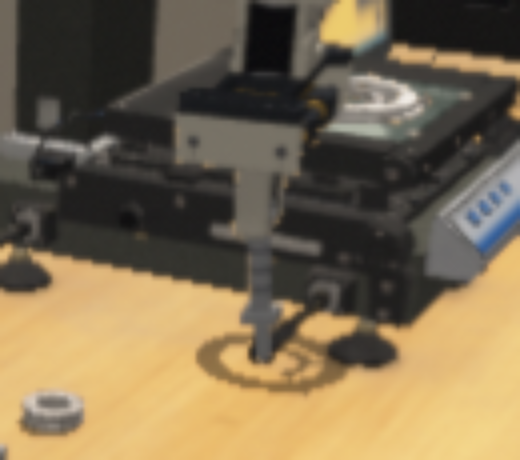

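step_arm(
  commands=[
    [[0,0,0],-10.1],
    [[0,0,0],-10.1],
    [[0,0,0],-10.1],
    [[0,0,0],-10.1],
    [[0,0,0],-10.1],
    [[0,0,0],-10.1],
    [[0,0,0],-10],
    [[0,0,0],-10],
    [[0,0,0],-10],
    [[-2.4,-31.1,0],0],
    [[-2.4,-31.1,0],0],
    [[-2.5,-31.1,0],0],
    [[-2.5,-31.1,0],0],
    [[-2.5,-31.1,0],0],
    [[-2.5,-31.1,0],0],
    [[-2.5,-31.1,0],0],
    [[-2.4,-31.1,0],0],
    [[0,0,0],0],
    [[0,0,0],0],
  ],
)

```text
time_s: 64.05
tcp_pos: [0.6825, -0.171, 0.2466]
eef_rot: [179.9, 0.0, -80.0]
contact_force: [0.1, -0.5, -2.1]
gripper_width: 0.0243
```

```bash
python3 -c "
from h import *
plan([.6833,-.1714,.17],-80.1)"
```

```text
t 64.05 tcp [ 0.6825 -0.171   0.2466] rot [ 1.7993e+02  1.0000e-02 -7.9980e+01] j6 [1.8 8.3] w 0.0243 F [ 0.1 -0.5 -2.1]
  twist 0.12 then shift [ 0.5 -0.7 76.6]
```

step_arm(
  commands=[
    [[0.5,-0.7,40],0],
    [[0,0,37],0],
    [[0,0,0],0],
    [[0,0,0],0],
    [[0,0,0],0],
  ],
)

```text
time_s: 64.68
tcp_pos: [0.6847, -0.1716, 0.1727]
eef_rot: [-179.8, -0.1, -80.0]
contact_force: [-1.0, 0.2, -2.1]
gripper_width: 0.0244
```

```bash
python3 wtip.py w29; python3 holes.py w29 ; python3 -c "
from h import *
c=cam('wrist');cv2.imwrite('pics/w29z.png',cv2.resize(c['img'][130:260,250:400,::-1],None,fx=4,fy=4))"
```

```text
z 5 89 x 8.4 xmax 10.4 y -6.8 7.6
 z 13 121 x 9.0 xmax 11.3 y -7.2 7.9
 z 21 115 x 9.9 xmax 12.0 y -7.4 8.1
 z 29 105 x 11.0 xmax 13.2 y -7.6 7.7
 z 37 89 x 11.8 xmax 14.2 y -7.9 8.0
 z 45 86 x 12.8 xmax 15.0 y -7.5 8.2
 z 53 657 x 12.4 xmax 21.2 y -12.6 13.3
 z 77 7 x 16.6 xmax 17.0 y -1.8 2.5
 z 85 15 x 16.5 xmax 17.4 y -3.5 4.3
zmax 88.44214576100472
t 64.72 tcp [ 0.6846 -0.1715  0.1723] rot [-1.7983e+02 -5.0000e-02 -7.9970e+01] j6 [1.7 8.3] w 0.0246 F [-0.3  0.4 -2.3]
  twist -0.0 then shift [ 0.1 -0.1 -0.3]
block px [345. 176.] 3363 [ 664.1 -188. ] [84.  50.4] 9.5
  deep [320.1 178.3] [314 173  14  12 129] [[ 0.6853 -0.1851  0.04  ]]
  dark [320.1 178.6] [313 172  15  13  90] [[ 0.6853 -0.1848  0.04  ]]
```

View pics/w29z.png

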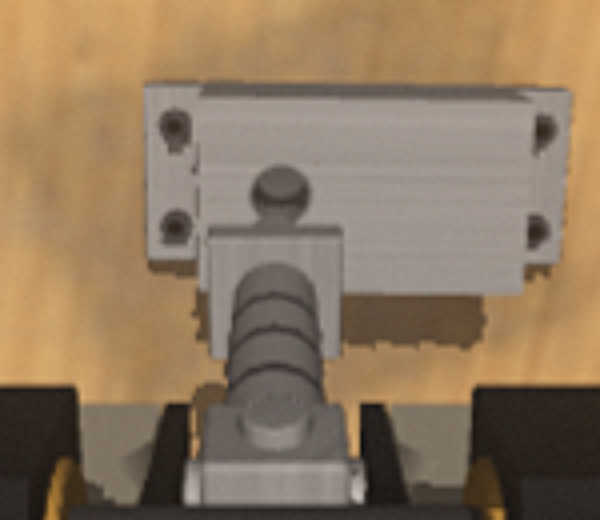

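step_arm(
  commands=[
    [[1.1,1.4,15],0],
    [[0,0,15],0],
    [[0,0,4],0],
    [[0,0,3],0],
    [[0,0,2],0],
    [[0,0,2],0],
    [[0,0,2],0],
    [[0,0,1],0],
    [[0,0,0],0],
  ],
)

```text
time_s: 65.95
tcp_pos: [0.6825, -0.1727, 0.1262]
eef_rot: [-180.0, -0.0, -80.0]
contact_force: [-0.3, 0.5, -2.4]
gripper_width: 0.0245
```

```bash
python3 wtip.py w30;python3 tip.py s30;python3 -c "
from h import *
plan([.6853,-.1850,.121])"
```

```text
z 5 91 x 8.5 xmax 10.5 y -6.8 7.6
 z 13 115 x 9.1 xmax 11.2 y -7.2 8.3
 z 21 122 x 10.1 xmax 12.6 y -7.5 8.1
 z 29 99 x 11.1 xmax 13.4 y -7.1 8.2
 z 37 98 x 12.0 xmax 14.5 y -7.9 8.6
 z 45 85 x 13.1 xmax 15.5 y -7.5 8.3
 z 53 664 x 12.6 xmax 21.7 y -12.6 13.4
 z 61 23 x 21.3 xmax 21.4 y -10.9 11.6
 z 77 1798 x 17.8 xmax 37.1 y -21.5 30.0
 z 85 536 x 20.7 xmax 37.5 y -21.6 29.9
 z 93 73 x 37.1 xmax 37.4 y -20.6 29.0
 z 101 34 x 36.9 xmax 37.1 y -1.9 28.8
zmax 104.73859222784343
t 66.0 tcp [ 0.6826 -0.1727  0.1262] rot [-179.99   -0.    -79.98] j6 [1.6 8.4] w 0.0242 F [-0.4  0.2 -3.3]
  twist -0.0 then shift [-0.   0.   0.1]
n 123 zlow rel -75.6 bbox [143 303] [163 312]
  slice -0.06 -0.03 55 mean rel tcp mm [ -1.5  -3.6 -48.8] view dir [ 0.53 -0.85]
  slice -0.035 -0.015 29 mean rel tcp mm [ -2.2   1.  -24.6] view dir [ 0.54 -0.84]
t 66.05 tcp [ 0.6826 -0.1727  0.1262] rot [-179.99   -0.    -79.98] j6 [1.6 8.4] w 0.0244 F [-0.8 -1.1 -1.5]
  twist -0.0 then shift [0. 0. 0.]
t 66.05 tcp [ 0.6826 -0.1727  0.1262] rot [-179.99   -0.    -79.98] j6 [1.6 8.4] w 0.0244 F [-0.8 -1.1 -1.5]
  twist -0.0 then shift [12.6 -0.5  5.2]
```

View pics/s30z.png

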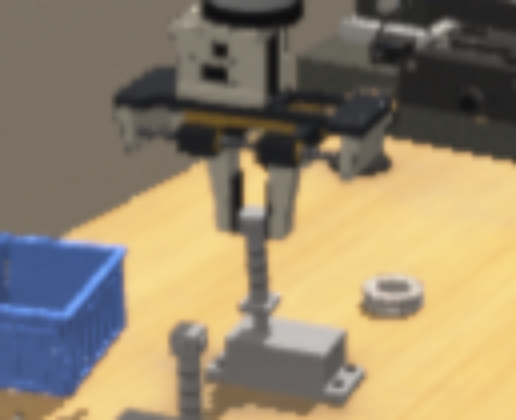

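step_arm(
  commands=[
    [[3,-0.5,0],0],
    [[3,0,0],0],
    [[3,0,1],0],
    [[2,0,1],0],
    [[1.3,0,1],0],
    [[0,0,1],0],
    [[0,0,0],0],
  ],
)

```text
time_s: 66.92
tcp_pos: [0.685, -0.1846, 0.1219]
eef_rot: [180.0, 0.0, -80.0]
contact_force: [0.3, 1.9, -2.8]
gripper_width: 0.0242
```

step_arm(
  commands=[
    [[0.3,0,4],0],
    [[0,0,4],0],
    [[0,0,3],0],
    [[0,0,2],0],
    [[0,0,1.5],0],
    [[0,0,1],0],
    [[0,0,0],0],
    [[0,0,0],0],
  ],
)

```text
time_s: 67.92
tcp_pos: [0.6853, -0.185, 0.1068]
eef_rot: [-180.0, -0.0, -80.0]
contact_force: [0.6, 0.8, -1.2]
gripper_width: 0.0243
```

step_arm(
  commands=[
    [[0,0,1],0],
    [[0,0,0],0],
    [[0,0,0],0],
  ],
)

```text
time_s: 68.3
tcp_pos: [0.6856, -0.1853, 0.1067]
eef_rot: [-179.9, -0.0, -80.0]
contact_force: [-1.3, 0.3, 5.1]
gripper_width: 0.0242
```

```bash
python3 wtip.py w31
```

```text
z 5 62 x 6.2 xmax 7.9 y -6.2 7.6
 z 13 94 x 6.0 xmax 7.8 y -7.2 7.9
 z 21 92 x 5.8 xmax 7.9 y -7.4 8.8
 z 29 76 x 6.1 xmax 7.8 y -7.0 8.3
 z 37 77 x 6.0 xmax 8.0 y -7.3 8.7
 z 45 64 x 6.3 xmax 8.1 y -6.8 8.3
 z 53 607 x 4.5 xmax 13.3 y -11.9 13.5
 z 61 2103 x 6.9 xmax 24.5 y -20.6 30.0
 z 69 124 x 24.1 xmax 24.6 y -19.5 29.9
 z 77 105 x 24.1 xmax 24.4 y -20.0 29.1
 z 85 200 x 11.1 xmax 24.5 y -30.0 29.9
 z 93 403 x 7.9 xmax 24.6 y -30.0 29.5
 z 101 844 x 33.1 xmax 45.0 y -30.0 30.0
zmax 104.99963936590945
t 68.35 tcp [ 0.6856 -0.1853  0.1067] rot [-1.7994e+02 -4.0000e-02 -7.9970e+01] j6 [0.6 9.4] w 0.0244 F [-1.9  0.5  5.1]
  twist -0.0 then shift [ 0.  0. -0.]
```

step_arm(
  commands=[
    [[0,0,0],0],
    [[0,0,0],0],
  ],
  grip_force=15,
)

```text
time_s: 68.6
tcp_pos: [0.6859, -0.1854, 0.1066]
eef_rot: [-179.9, -0.1, -80.0]
contact_force: [-1.6, -1.2, 5.7]
gripper_width: 0.0256
```

step_arm(
  commands=[
    [[0,0,0],0],
    [[0,0,0],0],
    [[0,0,0],0],
    [[0,0,0],0],
    [[0,0,0],0],
  ],
  gripper=0,
)

```text
time_s: 69.22
tcp_pos: [0.6852, -0.185, 0.1056]
eef_rot: [180.0, 0.0, -80.0]
contact_force: [-0.3, 0.1, -0.8]
gripper_width: 0.0699
```

step_arm(
  commands=[
    [[0,0,-20],0],
    [[0,0,-40],0],
    [[0,0,-40],0],
    [[0,0,-40],0],
    [[40,25,0],0],
    [[40,25,0],0],
    [[40,25,0],0],
    [[40,25,0],0],
    [[40,25,0],0],
    [[40,25,0],0],
    [[40,25,0],0],
    [[0,0,0],0],
    [[0,0,0],0],
    [[0,0,0],0],
  ],
)

```text
time_s: 70.97
tcp_pos: [0.5622, -0.4903, 0.2458]
eef_rot: [-180.0, -0.0, -79.9]
contact_force: [0.5, -0.5, 0.5]
gripper_width: 0.0878
```

```bash
python3 topscan.py t32; python3 -c "
from h import *
plan([.5,-.4,.2])
c=cam('side');save(c,'s32');P=cloud(c)
cv2.imwrite('pics/s32z.png',cv2.resize(c['img'][130:310,180:400,::-1],None,fx=3.5,fy=3.3))
c=cam('top');P=cloud(c);Z=P[...,2]
m=(Z>.06)&(Z<.1)&(abs(P[...,1]-.294)<.06)&(abs(P[...,0]-.47)<.1);q=P[m]
print('column',cv2.minAreaRect((q[:,:2]*1000).astype(np.float32)),np.median(q[:,2]))
for n,x,y in(('L',.668,.168),('M',.6335,-.009),('R',.6853,-.185)):
  m=(np.hypot(P[...,0]-x,P[...,1]-y)<.03)
  for a,b in ((.115,.14),(.044,.06)):
    w=m&(Z>a)&(Z<b); print(n,a,w.sum(),(P[w].mean(0)*1000).round(1))
"
```

```text
[242. 241.] 503 [398.1 202.2] [77.3 50.7] 74.6 zmax 0.0306
[388. 137.] 168 [ 684.7 -184.4] [26.1 26.1] 9.0 zmax 0.1283
[253. 140.] 162 [668.4 168.3] [29.9 25.4] 2.7 zmax 0.1281
[320. 155.] 128 [632.4  -8.6] [25.9 25.6] 9.8 zmax 0.129
t 71.03 tcp [ 0.5623 -0.4902  0.2459] rot [-1.7998e+02 -1.0000e-02 -7.9900e+01] j6 [-26.2  36.3] w 0.0879 F [0.4 0.3 0.8]
  twist -0.0 then shift [-99.7  45.5  45.9]
column ((469.08154296875, 295.9775695800781), (33.533565521240234, 122.90440368652344), 75.35295104980469) 0.0792626378678184
L 0.115 92 [666.  167.2 124.2]
L 0.044 64 [663.1 164.2  48.8]
M 0.115 82 [631.9  -8.6 125. ]
M 0.044 51 [626.8  -9.5  48.9]
R 0.115 91 [ 684.2 -183.8  124.2]
R 0.044 63 [ 680.4 -180.7   48.8]
```

View pics/s32z.png

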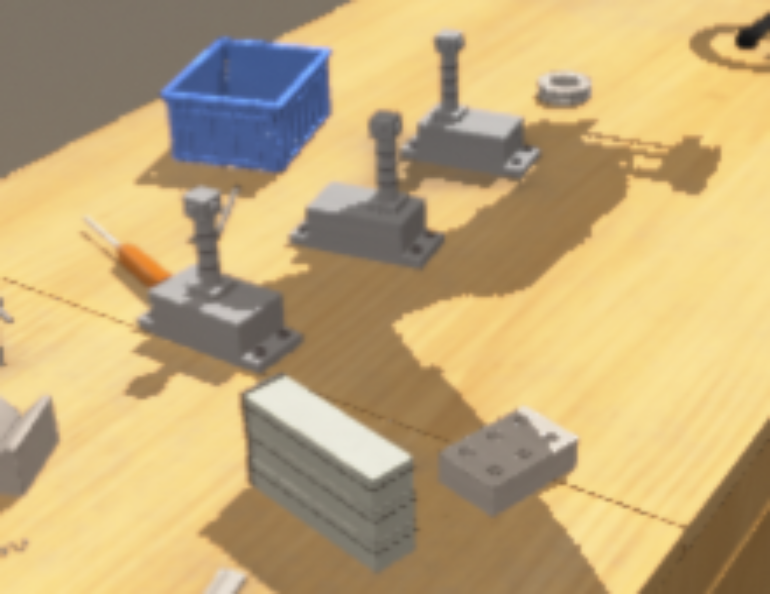

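View pics/t32.png

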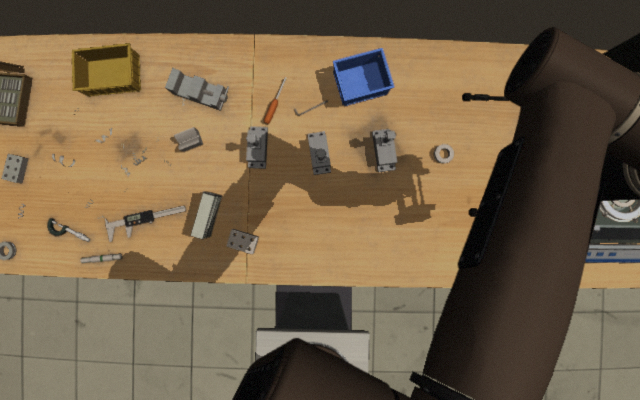

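All three pins stand with their collars on the blocks, the column is square and the robot is clear. I hand in.

```bash
python3 -c "
from plant import r,close_job
print(close_job(), r.get_state()['time_s'])"
```

```text
the job is handed in; nothing more can be done
the job is handed in; nothing more can be done
```

The job is finished and handed in at about 71 s on the robot's clock. It gave no verdict.

- **Cases:** Two of the three cases were present. I stacked both on case_base. In the last top view the top case was about 2 mm from where the base was first measured, turned less than 0.5°, with its upper face at about 78 mm.
- **Pins:** All three pins were present. Each was pinched by its head bosses, swung tip down and lowered into a block of its own. They had hung 5 to 9 degrees off vertical, so I set each upright with its tip already in the hole. I placed each tip from the hole seen by the wrist camera, so no searching slide along the centre line was needed.
- **Knocked pin:** The third pin was knocked about 6 cm aside during the run. I measured it again before gripping it.
- **Last checks:** Every head top read 127 mm after allowing for the camera's offset, against 125 mm fully home. The side view shows the collars sitting on the blocks and the pins upright. The last views show the vee block, ring gauge and setting block where they started, and the gripper is clear of everything. No check failed. The cameras disagreed by at most about 3 mm.

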